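# Index the badge press turntable and press the badge

### The arm

A 6-joint arm with a two-finger parallel gripper is mounted at the origin on the work surface. World frame = base frame: x ahead of the robot, y to its left, z up, the work surface at z = 0. Lengths are in mm, angles in rad, forces in N, time in s.
With the tool pointing down it reaches from about 400 to 925 mm from the base axis. Payload 12.5 kg.
Tool frame: the origin (TCP) lies at the very end of the fingers, on their centre line; the grasp point (between the pads) lies 19 mm behind it; z points along the fingers, y is the direction in which the jaws open and shut (so a half turn about z gives the same grasp; the last joint's range is limited). The gripper opens to 95 mm and grips with 3 to 60 N. Pads are 20 mm wide; open, the fingers measure 119 mm over their backs; the gripper's body (75 mm by 180 mm) begins 59 mm behind the grasp point.
Start: joints at [-1.26, 0.491, 1.559, -0, 1.092, -0.106], TCP at [253.047, -571.502, 214.661] pointing down, gripper open.
Joint ranges: [-3.1, 3.1], [-0.84, 2.19], [0.05, 2.79], [-1.13, 4.28], [0.06, 2.93], [-2.69, 2.69]. Speed limits (rad/s): [2.22, 2.22, 2.79, 3.14, 3.14, 3.14].

### API

Orientations are given as [roll, pitch, yaw] about the fixed x, y, z axes, in that order (R = Rz(yaw) Ry(pitch) Rx(roll)).
In Python, from cell import env, read_camera, get_calibration gives the robot as it stands.
- The arm moves only by the tool arm_command, never from a script. Its argument "targets" is a list of rows, each a list of 3 entries, a list of its own where there are three numbers: the turn, a rotation vector about the tool's x, y, z in rad, then the shift along the tool's x, y, z in m, then the closure in counts, from 0 (fully open) to 255 (shut). In form: [[[rx, ry, rz], [tx, ty, tz], fingers], ...]. A call has 1 to 8 rows; each row is the pose to reach, as a shift and turn from the pose commanded when the call began, along the tool's axes at that moment; what a row does not reach only later rows make up. A row lasts 1/10 s, in which the tool goes at most 50 mm and 8.59 degrees, less where a joint would pass 70% of its speed; a pose out of reach is approached as far as the arm can. A call with a gripper value outside its range is refused whole. The fingers move at their own pace and stop on an object; the grip force is fixed at half the most. Time passes only in rows, so rows that repeat a pose let the fingers close. It gives the time, the measured TCP pose, the force and the opening at its end, in the units of the state.
- env.state(): the state, without advancing time (a new reading comes with each control period).
- read_camera(name): name is "scene" or "top" or "wrist"; returns (picture, depth): 400x640x3 uint8, blue, green, red; 400x640 float32, mm along the optical axis (not along the pixel's ray), 0 where there is no reading.
- get_calibration(name): a dict with "vfov" (degrees; the focal length in pixels is half the picture's height over the tangent of half this angle, whatever the lens; pixels are square), "cx", "cy" (the principal point, pixels), "k1" (the pictures are not rectified: a ray, as slopes to the right and down, at radius r is drawn at 1 + k1 r^2 times it, then the intrinsics apply), "world_from_camera" (4x4, takes a point from camera to world coordinates). Camera axes: x right, y down, z forward; pixel columns grow to the right and rows downward; lengths in mm; the calibration is good to about 2 mm. A picture is of the moment at which its call begins: read the wrist's pose just before it. get_calibration takes no time and is no camera call; for the wrist camera it gives the pose at the moment of the call.
- env.job_done(): hands the job in, once; it reports no verdict.
The state is a dict: "t": time; "joints": joint angles; "qvel": joint speeds; "tau": joint torques, N m; "eef_pos": TCP position; "tcp_rot": TCP orientation; "ft_force": force on the tool from outside, world axes, zero at the start; "moment": the same for the moment, N m; "opening": opening from 0.0 (shut) to 1.0 (fully open).
Only numpy, scipy, OpenCV 4.12 (cv2) and the standard library are available. Lean on these libraries where they do the work, as an engineer would, in place of code of your own. Each camera call takes 0.05 s, during which the arm holds its last target.

### The job

A badge waits in one of the two dies of the badge press. Turn the round turntable by gently pushing on its lobed rim, keeping off the dies, until the loaded die is under the ram and the spring lock pin has snapped into its notch; then pull the handle all the way down to its stop, firmly but not hard, to press the badge, and let it rise again. Leave the bottle, the tub and the tape where they are.

Things in the scene. Friction and masses are not known exactly. Their poses are not given: they have to be found in the camera images.
- press: The grey cast bench badge press, fixed. Origin on the bench under the turntable's axis; z up, x from that axis towards the column, y to the side of lock pin and handle; the open front looks along -x. Base plate x -110 to 190, y +-105 mm, top 15 mm above the bench. Lock-pin housing x +-18, y 106 to 136 mm, up to 64 mm high; the pin's pull knob behind it reaches y 159 mm.
- turntable: Round aluminium turntable, about 0.9 kg, in a vertical bearing. Origin on its axis, 27 mm above the bench, at the underside of its lobed plate; z up, x towards the loaded die, y towards that die's notch. In place when its axes are along those of the press; starts 0.6 to 2.2 rad counter-clockwise (from above) of that, so turn it clockwise. Push with at most 15 N and under 0.1 m/s.
- loaded_die: The loaded die: dark steel cup 52 mm across and 18 mm high on the turntable, with a white domed badge in it, top 70 mm above the bench. Origin at the centre of its underside, 41 mm from the turntable's axis. Not to be touched.
- empty_die: The same steel cup, empty, opposite on the turntable (41 mm from its axis). Top 67 mm above the bench. Not to be touched.
- die_top (a point): Top centre of the badge in the loaded die.
- ram_axis (a point): Point on the ram's vertical axis, 70 mm above the bench, 41 mm from the turntable's axis towards the column. The ram is a steel cylinder 44 mm across, 25 mm above the badge when up.
- pin_nose (a point): End of the lock pin's nose: a level steel pin 11 mm across at the press's +y side, 43 mm above the bench, pointing at the turntable's axis, pressed on the index ring by a spring (about 5 N). It is the mark that the notch must face: there it snaps in and the turntable stops hard, with about 1.5 degrees of play.
- notch (a point): Middle of the mouth of the loaded die's notch, 12.6 mm wide and 8 mm deep, in the rim of the steel index ring (radius 72 mm, 37 to 49 mm above the bench), a quarter turn counter-clockwise from the loaded die. The empty die has its own notch, opposite.
- lock_pin (a joint): Travel of the lock pin towards the axis, m: 0 to 0.002 riding on the ring, 0.0065 fully in a notch.
- handle_pivot (a point): Where the handle's arm meets its level shaft (along the press's y) at the side of the head, 165 mm above the bench.
- handle_grip (a point): Middle of the grip: a black rubber sleeve 22 mm across, 76 mm long, turning freely on its rod, level along the press's y, on an arm 170 mm long, 50 mm farther to +y than the pivot point. At rest the arm leans 60 degrees above level towards the press's front (-x), grip 312 mm above the bench; fully down the arm is level, grip 165 mm above the bench.
- handle (a joint): Turn of the handle, rad: 0 up at rest, 1.05 fully down on its stop. A spring brings it back up; it takes about 5 N at the top and about 13 N at the bottom, pressed straight down on the grip. Use no more than 25 N. Fully down is above 1.03, only about 3 mm of grip travel before the stop.
- bottle: Yellow plastic bottle, 72 mm across, 190 mm high, standing; origin at the centre of its underside. Leave alone.
- tub: White plastic tub standing upside down, 104 mm across at its rim, 82 mm high; origin at the centre of its underside. Leave alone.
- tape: Roll of packing tape lying flat, 104 mm across, 48 mm high, 76 mm hole; origin at the centre of its underside. Leave alone.
- head (a point): Middle of the press's head: a block x 12 to 177 mm, y +-32 mm in the press's frame, 112 to 202 mm above the bench, over part of the turntable. The column under it stands at x 127 to 177 mm, y +-28 mm.
- rim_gap (a point): In one of six gaps of the lobed plate (10 mm thick, 27 to 37 mm above the bench), at radius 90 mm, 30 degrees from the turntable's x; the others follow every 60 degrees. Gaps are about 42 to 50 mm wide, floor radius 79 mm; the lobes between them reach radius 98 mm. Fingers put down in a gap can push on a lobe's side. Turning takes about 3 to 6 N at the rim.

How it is judged:
By the outcome, as a careful person would: the job done as asked, in the order asked, and still so for the second after the job is handed in, with the robot touching nothing.
It also fails if it takes over 72 s, if anything falls off the work surface, if the arm or the gripper's body presses on something with over 40 N, if the wrist force passes 120 N, or if a joint passes its speed limit or range.

## Working session

There is one attempt and no reset: what is moved stays moved. The work goes in short steps, Python scripts to look and compute and a tool call to move; the robot and the scene stay as the last step left them, time stands still between calls to the robot, and variables do not carry over. Pictures are saved under pics/ and viewed, and the job is handed in when it is done.

Besides the shell and the picture viewer there is one more tool, called after "Request:" as name(argument=value, ...) on one line, values as JSON. arm_command: Moves the arm, as the interface text tells. Its arguments: {"type":"object","properties":{"targets":{"type":"array"}},"required":["targets"]}

```bash
ls; mkdir -p pics
cat > h.py <<'E'
import numpy as np, cv2
from cell import env, read_camera, get_calibration
def K(c,shape=(400,640)):
    f=shape[0]/2/np.tan(np.radians(c["vfov"])/2); return f,c["cx"],c["cy"],c["k1"]
def undist(u,v,c):
    f,cx,cy,k=K(c); xd=(np.asarray(u,float)-cx)/f; yd=(np.asarray(v,float)-cy)/f
    x,y=xd,yd
    for _ in range(30):
        s=1+k*(x*x+y*y); x,y=xd/s,yd/s
    return x,y
def px2w(u,v,d,c):
    x,y=undist(u,v,c); p=np.stack([x*d,y*d,d+0*x,1+0*x],-1)
    return (p@np.array(c["world_from_camera"]).T)[...,:3]
def px2z(u,v,z,c):
    x,y=undist(u,v,c); T=np.array(c["world_from_camera"]); r=np.stack([x,y,1+0*x],-1)@T[:3,:3].T
    s=(z-T[2,3])/r[...,2]; return T[:3,3]+r*s[...,None]
def w2px(P,c):
    T=np.linalg.inv(np.array(c["world_from_camera"])); q=np.asarray(P,float)@T[:3,:3].T+T[:3,3]
    x=q[...,0]/q[...,2];y=q[...,1]/q[...,2];f,cx,cy,k=K(c);s=1+k*(x*x+y*y)
    return np.stack([cx+f*x*s,cy+f*y*s],-1)
E
python3 - <<'E'
from h import *
for n in("scene","top","wrist"):
    c=get_calibration(n); im,d=read_camera(n); cv2.imwrite(f"pics/{n}0.png",im); np.savez(f"{n}0.npz",im=im,d=d,**{k:np.array(v) for k,v in c.items()}); print(n,c)
print(env.state())
E
```

```text
pics
scene {'vfov': 48.656258640609295, 'cx': 318.68466272609896, 'cy': 202.286556434358, 'k1': 0.024388831207819997, 'world_from_camera': array([[-1.01172673e-01,  8.52908534e-01, -5.12163180e-01,
         1.25939963e+03],
       [ 9.94840541e-01,  8.28478810e-02, -5.85536266e-02,
         8.90599803e+01],
       [-7.50925362e-03, -5.15444722e-01, -8.56889928e-01,
         1.34384570e+03],
       [ 0.00000000e+00,  0.00000000e+00,  0.00000000e+00,
         1.00000000e+00]])}
top {'vfov': 51.91269116488999, 'cx': 315.7408321382639, 'cy': 198.28013868603, 'k1': -0.026046940783986765, 'world_from_camera': array([[-1.31399113e-02, -9.92980602e-01,  1.17545171e-01,
         4.40820820e+02],
       [-9.99791111e-01,  1.48876874e-02,  1.40032827e-02,
         1.44338896e+00],
       [-1.56549639e-02, -1.17336616e-01, -9.92968801e-01,
         1.35529055e+03],
       [ 0.00000000e+00,  0.00000000e+00,  0.00000000e+00,
         1.00000000e+00]])}
wrist {'vfov': 59.90855313990134, 'cx': 324.85369625369856, 'cy': 198.9897718429933, 'k1': -0.05564674720160823, 'world_from_camera': array([[ 4.04
[... 280 characters left out ...]
00,  0.00000000e+00,
         1.00000000e+00]])}
{'t': 0.15, 'joints': array([-1.25963172e+00,  4.91416341e-01,  1.55929002e+00, -1.91389828e-05,
        1.09170129e+00, -1.05593362e-01]), 'qvel': array([-0.00033765, -0.00195347, -0.00174129, -0.00106042, -0.00133797,
        0.00191119]), 'tau': array([ 8.65068450e-04, -6.12897420e+01, -2.58276093e+01,  6.93243393e-02,
        4.73382999e-02, -6.47926981e-05]), 'eef_pos': array([ 252.96734996, -571.33388853,  214.20563528]), 'tcp_rot': array([-3.14078040e+00, -6.90164427e-05,  4.16766769e-01]), 'ft_force': array([ 0.68360566, -0.14061739,  0.14526366]), 'moment': array([ 0.02737173,  0.05611921, -0.00215678]), 'opening': 0.9990605217534865}
```

View pics/scene0.png

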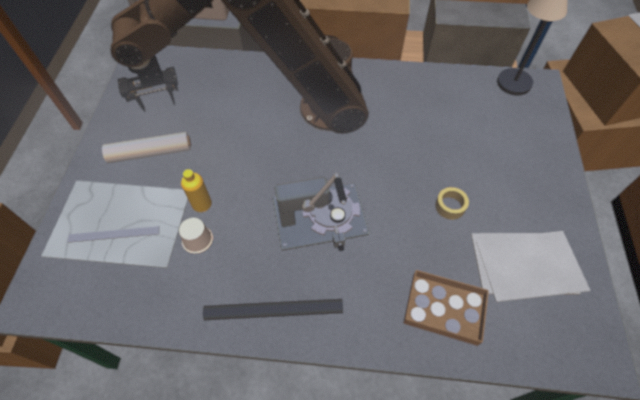

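View pics/top0.png

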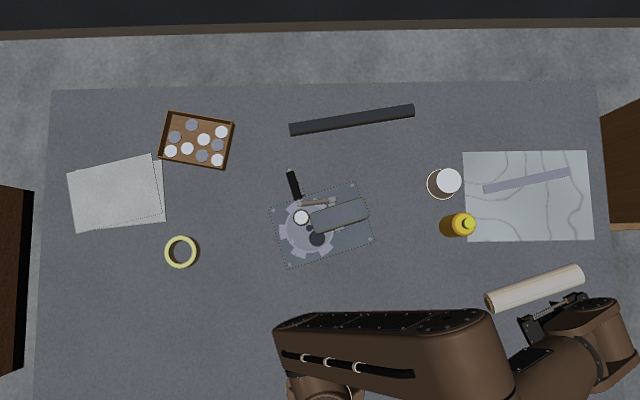

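Run:
```python
from h import *
a=cv2.imread("pics/top0.png")[150:280,250:390]; cv2.imwrite("pics/t0z.png",cv2.resize(a,None,fx=4.4,fy=4.4,interpolation=cv2.INTER_CUBIC))
a=cv2.imread("pics/scene0.png")[160:260,260:380]; cv2.imwrite("pics/s0z.png",cv2.resize(a,None,fx=5.5,fy=5.5,interpolation=cv2.INTER_CUBIC))
z=np.load("top0.npz"); c={k:(z[k] if z[k].ndim else float(z[k])) for k in z.files if k not in("im","d")}
d=z["d"]; u,v=np.meshgrid(np.arange(640),np.arange(400)); P=px2w(u,v,d,c)
np.set_printoptions(precision=0,suppress=True,linewidth=250)
print(P[170:275:5,265:380:5,2])
```

```text
[[   4.    2.   -0.   -2.   -4.  314.   -2.    1.   -3.   -2.   -0.   -5.   -2.   -0.   -2.   -5.   -4.   -1.   -5.    2.    2.   -3.   -1.]
 [   1.   -1.   -4.    2.   -1.  323.   -1.   -0.    2.    4.   -1.    2.   -0.   -2.    0.    1.    2.   -2.   -2.    0.   -4.    1.   -0.]
 [  -2.   -5.    6.   -1.    2.  324.  317.    3.   -2.    2.    2.   -2.   -4.    1.    3.    4.    1.   -0.   -1.    4.    3.    1.   -4.]
 [  -1.    1.    4.   -3.   -1.  318.  321.   -6.   -2.    4.   -2.    1.    0.   -1.    1.    1.   11.   22.   16.    2.    1.   -3.   -2.]
 [   4.   -3.   -3.    2.    4.    1.  326.   62.   -1.   -2.    1.    1.   12.   10.   14.   17.   18.   12.   17.   -1.    1.   -4.   -7.]
 [   2.   -0.    3.   -3.   -4.   -1.  322.  314.    3.   13.   13.   13.   13.   12.   11.   15.    9.   16.   18.    2.    1.   -2.   -5.]
 [  -3.    1.    1.    3.   -0.   -2.  316.  319.    7.  265.  250.  230.  207.  187.  178.   14.   13.  194.  200.  200.    1.   -1. 1355.]
 [   1.   -1.   -3.   18.   15.   40.   36.  318.  296.  272.   38.   34.   38.  178.  194.  204.  202.  202.  20
[... 1161 characters left out ...]
3.    1.   -3.   -3.   12.   16.   36.   42.   48.   49.   33.   35.   43.   39.   14.   17.   21.    3.   -3.    4.   -1.   -2. 1355.]
 [  -0.   -0.    2.    1.   13.   10.   37.   36.   32.   16.    9.   38.   14.   11.   -3.    3.    2.   -0.   -4.   -4.    0.   -3.    2.]
 [  -2.    2.   -6.    2.   11.   11.   12.   15.   14.   13.   14.    2.    1.    1.   -4.   -4.   -5.    2.    1.   -1.   -3.    2.    1.]
 [  -1.    2.    3.    1.   14.   16.   13.   10.    1.   -7.    2.   -2.   -3.    2.    0.   -5.   -2.   -1.    1. 1355.    1.    1.   -0.]
 [   3.    1.   -2.   -7.    2.    1.   -1.    8.    2.   -1.    4.   -1.    5.   -2.    3.    3.    2.    3.    2.    3.   -7.    2.   -3.]]
```

View pics/t0z.png

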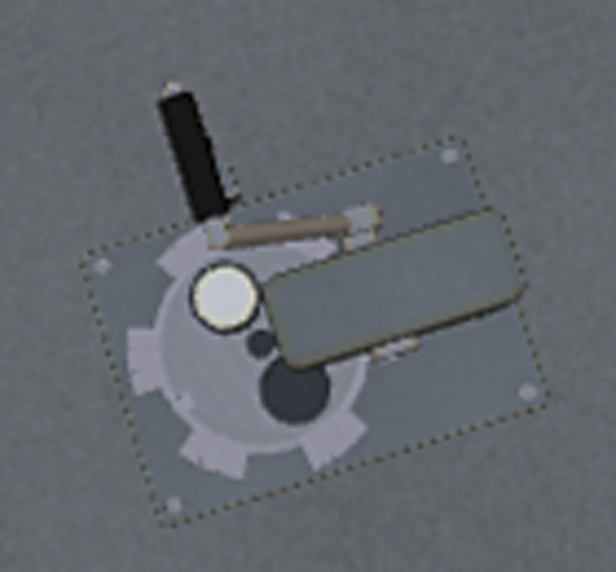

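View pics/s0z.png

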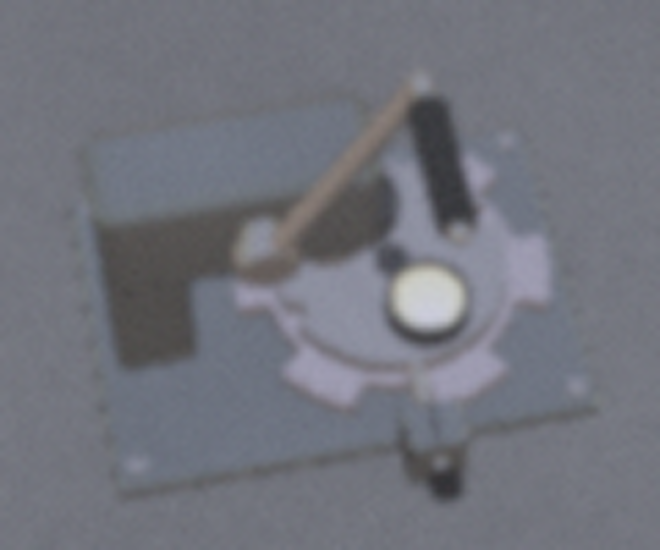

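```bash
cat > fit.py <<'E'
from h import *
from scipy.optimize import least_squares
def load(n):
    z=np.load(n); return {k:(z[k] if z[k].ndim else float(z[k])) for k in z.files if k not in("im","d")},z["im"],z["d"]
E
python3 - <<'E'
from fit import *
np.set_printoptions(precision=2,suppress=True)
c,im,d=load("top0.npz")
q=lambda p:((np.array(p)+.5)/4.4-.5+[250,150])
cor=q([(80,262),(458,138),(548,405),(165,527)])
W=px2z(cor[:,0],cor[:,1],15.,c); print(W)
L=np.array([(-110,105),(190,105),(190,-105),(-110,-105)],float)
def f(p):
    C,S=np.cos(p[2]),np.sin(p[2]);R=np.array([[C,-S],[S,C]]);return (L@R.T+p[:2]-W[:,:2]).ravel()
r=least_squares(f,[450,50,-1.5]);print(r.x,r.fun)
p=r.x
for nm,px,z in [("badge",(225,297),70.),("empty",(295,388),67.),("hub",(262,344),60.)]:
    a=q(px);w=px2z(a[0],a[1],z,c);e=w[:2]-p[:2];print(nm,w,np.hypot(*e),np.arctan2(e[1],e[0])-p[2])
b=px2z(*q((225,297)),70.,c)[:2];e=px2z(*q((295,388)),67.,c)[:2]
print((b+e)/2,np.arctan2(*(b-e)[::-1])-p[2],np.hypot(*(b-e)))
E
```

```text
[[ 565.89  178.19   15.  ]
 [ 655.06 -105.61   15.  ]
 [ 455.12 -167.09   15.  ]
 [ 369.92  115.73   15.  ]]
[499.67  43.52  -1.27] [ 1.56  1.45  1.09 -1.34  0.42 -1.95 -3.07  1.83]
badge [534.22  67.36  70.  ] 41.97384350193154 1.8746724269774864
empty [469.03  18.38  67.  ] 39.633489156574214 -1.1838110351754412
hub [500.87  41.67  60.  ] 2.202496221831005 0.2757457029979059
[501.62  42.87] 1.915034624340469 81.53694162655601
```

Run:
```python
from fit import *
np.set_printoptions(precision=1,suppress=True)
p=np.array([500.5,43,-1.27]);C,S=np.cos(p[2]),np.sin(p[2]);R=np.array([[C,-S],[S,C]])
for n,off,s in(("top0.npz",(250,150),4.4),("scene0.npz",(260,160),5.5)):
    c,im,d=load(n)
    pts={"top0.npz":[("griptop",(175,97)),("gripbot",(210,212)),("gripmid",(192,155)),("armpiv",(362,222)),("armtop",(220,235)),("ramaxis",(300,330)),("knob",(390,345))],
    "scene0.npz":[("gA",(425,98)),("gB",(460,225)),("gmid",(440,162)),("piv",(265,262)),("knob",(445,480)),("badge",(428,298))]}[n]
    for nm,px in pts:
        a=(np.array(px)+.5)/s-.5+off; i,j=np.rint(a).astype(int); w=np.median(px2w(*[g.ravel() for g in np.meshgrid(np.arange(i-1,i+2),np.arange(j-1,j+2))],d[j-1:j+2,i-1:i+2].ravel(),c),0)
        print(n,nm,w,(w[:2]-p[:2])@R)
```

```text
top0.npz griptop [631.8  83.4 323.2] [  0.3 137.3]
top0.npz gripbot [564.6  63.5 322.2] [-0.6 67.2]
top0.npz gripmid [598.2  73.5 321.4] [ -0.2 102.3]
top0.npz armpiv [573.8 -28.6 182.9] [90.1 48.8]
top0.npz armtop [552.4  56.2 316.9] [ 2.7 53.5]
top0.npz ramaxis [501.8  12.4 201.4] [29.7 -7.8]
top0.npz knob [493.6 -44.4 183.2] [ 81.4 -32.5]
scene0.npz gA [562.4  61.8 322. ] [ 0.3 64.7]
scene0.npz gB [633.3  83.9 319. ] [  0.3 138.9]
scene0.npz gmid [599.7  73.1 322.8] [  0.6 103.6]
scene0.npz piv [581.7 -21.4 176.1] [85.6 58.4]
scene0.npz knob [647.9  85.9  52.9] [  2.8 153.5]
scene0.npz badge [538.1  67.   69.9] [-11.7  43. ]
```

```bash
cat > mv.py <<'E'
import numpy as np, json, os, sys
from scipy.spatial.transform import Rotation as Ro
F="cmd.json"
PR=np.array([500.5,43,-1.27])
def get():
    if os.path.exists(F): return json.load(open(F))
    return [253.047,-571.502,214.661,0.417]
def setc(p): json.dump([float(x) for x in p],open(F,"w"))
def rot(y): return Ro.from_euler("xyz",[np.pi,0,y]).as_matrix()
def rows(poses,fing,commit=False,cur=None):
    """poses: world x,y,z mm,yaw"""
    c=np.array(cur if cur is not None else get()); R=rot(c[3]); out=[]
    for p in poses:
        t=np.round(R.T@(np.array(p[:3])-c[:3])/1000,4)+0; dy=round(-(p[3]-c[3]),3)+0
        out.append([[0,0,dy],[float(x) for x in t],fing])
    print(json.dumps(out))
    l=out[-1]; e=c[:3]+R@np.array(l[1])*1000
    n=[*e,c[3]-l[0][2]]; setc(n); print("cmd->",np.round(n,3))
def polar(phi,r,z,pr=None):
    """press polar deg -> world pose with tool x outward"""
    pr=PR if pr is None else pr
    a=np.radians(phi)+pr[2]; yaw=a
    while yaw< -1.0: yaw+=2*np.pi
    return [pr[0]+r*np.cos(a),pr[1]+r*np.sin(a),z,yaw]
E
python3 -c "
from mv import *
rows([[430,-330,340,1.417]],255)
rows([[440,40,330,2.0]],255)
p=polar(-160,130,230);print(p)
rows([p],255)
"
```

```text
[[[0, 0, -1.0], [0.2596, -0.1491, -0.1253], 255]]
cmd-> [ 430.013 -330.036  339.961    1.417]
[[[0, 0, -0.583], [0.3672, -0.0468, 0.01], 255]]
cmd-> [440.017  39.999 329.961   2.   ]
[np.float64(421.8400314068883), np.float64(146.50173593196723), 230, np.float64(2.220658503988659)]
[[[0, 0, -0.221], [0.1044, 0.0278, 0.1], 255]]
cmd-> [421.85  146.499 229.961   2.221]
```

Request:
arm_command(targets=[[[0,0,-1.0],[0.2596,-0.1491,-0.1253],255],[[0,0,-1.0],[0.2596,-0.1491,-0.1253],255],[[0,0,-1.0],[0.2596,-0.1491,-0.1253],255],[[0,0,-1.0],[0.2596,-0.1491,-0.1253],255],[[0,0,-1.0],[0.2596,-0.1491,-0.1253],255],[[0,0,-1.0],[0.2596,-0.1491,-0.1253],255],[[0,0,-1.0],[0.2596,-0.1491,-0.1253],255],[[0,0,-1.0],[0.2596,-0.1491,-0.1253],255]])

```text
t: 0.95
eef_pos: [431.6, -328.1, 341.4]
tcp_rot: [3.139, 0.001, 1.423]
ft_force: [0.1, 0.2, -1.4]
opening: 0.384
```

Request:
arm_command(targets=[[[0,0,-0.583],[0.3672,-0.0468,0.01],255],[[0,0,-0.583],[0.3672,-0.0468,0.01],255],[[0,0,-0.583],[0.3672,-0.0468,0.01],255],[[0,0,-0.583],[0.3672,-0.0468,0.01],255],[[0,0,-0.583],[0.3672,-0.0468,0.01],255],[[0,0,-0.583],[0.3672,-0.0468,0.01],255],[[0,0,-0.583],[0.3672,-0.0468,0.01],255],[[0,0,-0.583],[0.3672,-0.0468,0.01],255]])

```text
t: 1.75
eef_pos: [439.6, 42.2, 329.3]
tcp_rot: [-3.141, -0.001, 1.999]
ft_force: [-0.0, 0.1, 0.1]
opening: 0.003
```

Request:
arm_command(targets=[[[0,0,-0.221],[0.1044,0.0278,0.1],255],[[0,0,-0.221],[0.1044,0.0278,0.1],255],[[0,0,-0.221],[0.1044,0.0278,0.1],255],[[0,0,-0.221],[0.1044,0.0278,0.1],255],[[0,0,-0.221],[0.1044,0.0278,0.1],255]])

```text
t: 2.25
eef_pos: [422.0, 146.1, 229.3]
tcp_rot: [-3.14, -0.0, 2.22]
ft_force: [0.4, -1.3, 0.8]
opening: 0.001
```

```bash
cat > snap.py <<'E'
import sys
from h import *
n,tag=sys.argv[1:3]
s=env.state();c=get_calibration(n); im,d=read_camera(n); cv2.imwrite(f"pics/{n}{tag}.png",im); np.savez(f"{n}{tag}.npz",im=im,d=d,**{k:np.array(v) for k,v in c.items()}); print(s["t"],s["eef_pos"],s["tcp_rot"],s["ft_force"],s["joints"])
E
python3 snap.py wrist 1
```

```text
2.25 [421.96247817 146.14034501 229.32618226] [-3.13978110e+00 -4.81542907e-04  2.22040343e+00] [ 0.40577742 -1.27330153  0.79728106] [ 1.85524121e-01  2.19546352e-01  1.95310273e+00 -4.60724091e-04
  9.70779111e-01 -4.63822921e-01]
```

View pics/wrist1.png

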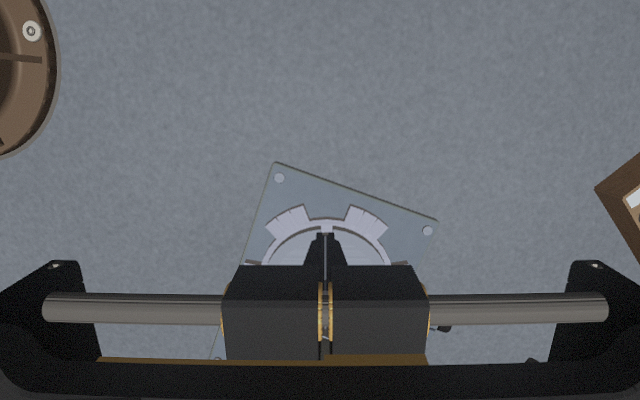

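Run:
```python
from h import *
a=cv2.imread("pics/wrist1.png")[150:270,230:450]; cv2.imwrite("pics/w1z.png",cv2.resize(a,None,fx=3.6,fy=3.6,interpolation=cv2.INTER_CUBIC))
```

```text
(no output)
```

View pics/w1z.png

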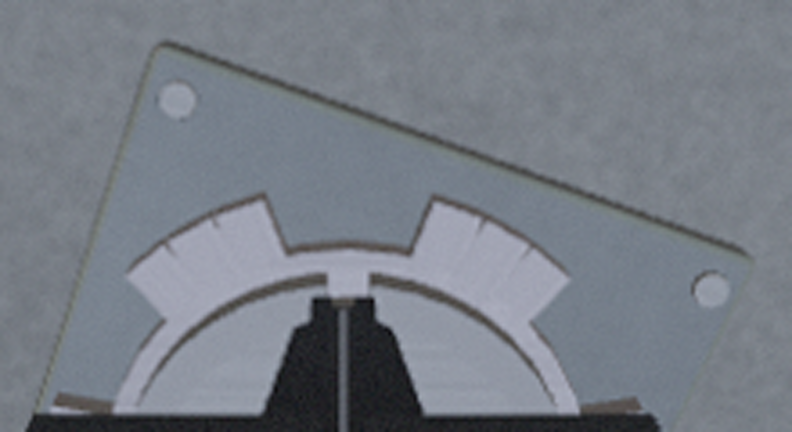

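Run:
```python
from fit import *
np.set_printoptions(precision=2,suppress=True)
c,im,d=load("wrist1.npz")
q=lambda p:((np.array(p,float)+.5)/3.6-.5+[230,150])
def W(p,z): a=q(p); return px2z(a[0],a[1],float(z),c)[:2]
print("corners",W((157,40),15),W((757,254),15),np.hypot(*(W((157,40),15)-W((757,254),15))))
L=np.array([W(p,37) for p in((264,195),(128,273),(434,197),(569,277))])
# circle centre r=98 
r=least_squares(lambda p:np.hypot(*(L-p).T)-98,[500,43]);print(r.x,r.fun)
ctr=r.x
n=W((348,285),49);print("notch",n,np.hypot(*(n-ctr)),)
g=L-ctr;ang=np.degrees(np.arctan2(g[:,1],g[:,0]));print(ang)
k=W((757,254),15)-W((157,40),15)
e=-k # press y axis runs from(-110,-105) to (-110,105)
print("press yaw from edge",np.arctan2(k[1],k[0])-np.pi/2)
```

```text
corners [368.84 120.16] [566.36 181.26] 206.75505630976312
[499.99  45.18] [ 0.52 -0.61  0.34 -0.54]
notch [457.61 101.74] 70.67744076554153
[141.97 171.35 111.5   82.  ]
press yaw from edge -1.2708044139310846
```

```bash
sed -i 's/^PR=.*/PR=np.array([500.2,45.,-1.271])/' mv.py; python3 -c "
from mv import *
p=polar(181+72.8,99,120);print(p)
rows([p],255)
"
```

```text
[np.float64(401.21439446890264), np.float64(43.311836014485074), 120, np.float64(3.158645641561609)]
[[[0, 0, -0.938], [-0.0696, -0.0789, 0.11], 255]]
cmd-> [401.181  43.338 119.961   3.159]
```

Request:
arm_command(targets=[[[0,0,-0.938],[-0.0696,-0.0789,0.11],255],[[0,0,-0.938],[-0.0696,-0.0789,0.11],255],[[0,0,-0.938],[-0.0696,-0.0789,0.11],255],[[0,0,-0.938],[-0.0696,-0.0789,0.11],255],[[0,0,-0.938],[-0.0696,-0.0789,0.11],255],[[0,0,-0.938],[-0.0696,-0.0789,0.11],255],[[0,0,-0.938],[-0.0696,-0.0789,0.11],255],[[0,0,-0.938],[-0.0696,-0.0789,0.11],255]])

```text
t: 3.1
eef_pos: [402.2, 41.9, 120.7]
tcp_rot: [-3.141, 0.002, -3.127]
ft_force: [0.2, -0.9, -0.5]
opening: 0.005
```

```bash
python3 snap.py wrist 2
```

```text
3.1 [402.19708563  41.94716772 120.7070592 ] [-3.14124938e+00  2.08260478e-03 -3.12654525e+00] [ 0.16860936 -0.91236491 -0.49832939] [-5.96494831e-02  3.34538109e-01  2.18143709e+00 -3.20091502e-04
  6.23515062e-01 -1.64523320e+00]
```

View pics/wrist2.png

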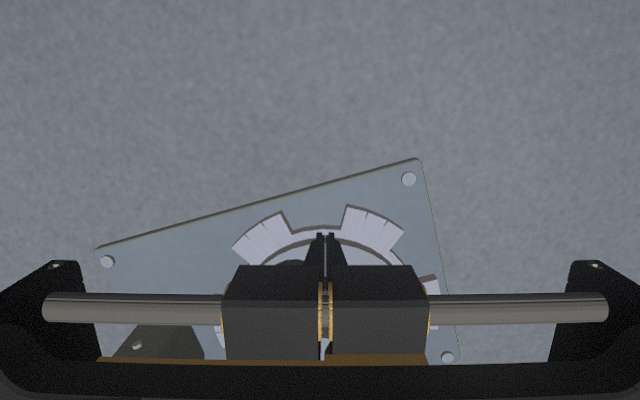

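```bash
python3 -c "
from mv import *
P=lambda a,r,z: polar(a+72.82,r,z)
rows([P(184,95,z) for z in (100,80,60,45,38,31,25,24)],255)
"
```

```text
[[[0, 0, -0.052], [-0.0042, -0.005, 0.02], 255], [[0, 0, -0.052], [-0.0042, -0.005, 0.04], 255], [[0, 0, -0.052], [-0.0042, -0.005, 0.06], 255], [[0, 0, -0.052], [-0.0042, -0.005, 0.075], 255], [[0, 0, -0.052], [-0.0042, -0.005, 0.082], 255], [[0, 0, -0.052], [-0.0042, -0.005, 0.089], 255], [[0, 0, -0.052], [-0.0042, -0.005, 0.095], 255], [[0, 0, -0.052], [-0.0042, -0.005, 0.096], 255]]
cmd-> [405.467  38.412  23.961   3.211]
```

Request:
arm_command(targets=[[[0,0,-0.052],[-0.0042,-0.005,0.02],255],[[0,0,-0.052],[-0.0042,-0.005,0.04],255],[[0,0,-0.052],[-0.0042,-0.005,0.06],255],[[0,0,-0.052],[-0.0042,-0.005,0.075],255],[[0,0,-0.052],[-0.0042,-0.005,0.082],255],[[0,0,-0.052],[-0.0042,-0.005,0.089],255],[[0,0,-0.052],[-0.0042,-0.005,0.095],255],[[0,0,-0.052],[-0.0042,-0.005,0.096],255]])

```text
t: 3.95
eef_pos: [405.7, 38.3, 23.7]
tcp_rot: [-3.141, -0.0, -3.073]
ft_force: [-0.9, -0.5, -0.7]
opening: 0.004
```

```bash
python3 snap.py wrist 3; python3 -c "
from mv import *
P=lambda a,r,z: polar(a+72.82,r,z)
rows([P(a,95,24) for a in (182,180,178,176,174,172,170,168)],255)
"
```

```text
3.95 [405.6836504   38.27247627  23.72754975] [-3.14149518e+00 -1.95473528e-05 -3.07291390e+00] [-0.93309337 -0.46037824 -0.72364584] [-6.83077733e-02  5.48307956e-01  2.25370646e+00 -2.97887794e-04
  3.39584303e-01 -1.70750197e+00]
[[[0, 0, 0.035], [0.0, 0.0033, 0.0], 255], [[0, 0, 0.069], [-0.0002, 0.0066, 0.0], 255], [[0, 0, 0.104], [-0.0005, 0.0099, 0.0], 255], [[0, 0, 0.139], [-0.0009, 0.0132, 0.0], 255], [[0, 0, 0.174], [-0.0014, 0.0165, 0.0], 255], [[0, 0, 0.209], [-0.002, 0.0197, 0.0], 255], [[0, 0, 0.244], [-0.0028, 0.023, 0.0], 255], [[0, 0, 0.279], [-0.0036, 0.0262, 0.0], 255]]
cmd-> [407.241  64.799  23.961   2.932]
```

View pics/wrist3.png

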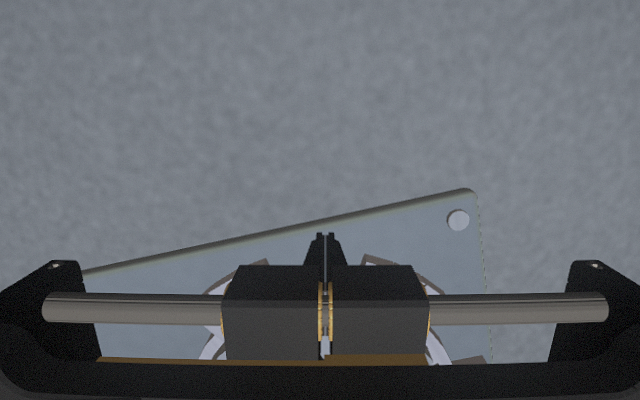

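Request:
arm_command(targets=[[[0,0,0.035],[0.0,0.0033,0.0],255],[[0,0,0.069],[-0.0002,0.0066,0.0],255],[[0,0,0.104],[-0.0005,0.0099,0.0],255],[[0,0,0.139],[-0.0009,0.0132,0.0],255],[[0,0,0.174],[-0.0014,0.0165,0.0],255],[[0,0,0.209],[-0.002,0.0197,0.0],255],[[0,0,0.244],[-0.0028,0.023,0.0],255],[[0,0,0.279],[-0.0036,0.0262,0.0],255]])

```text
t: 4.8
eef_pos: [407.2, 64.7, 24.3]
tcp_rot: [-3.141, -0.0, 2.93]
ft_force: [-1.1, -5.1, -0.6]
opening: 0.003
```

```bash
python3 snap.py wrist 4;  python3 snap.py top 4; python3 -c "
from mv import *
P=lambda a,r,z: polar(a+72.82,r,z)
rows([P(a,95,24) for a in (165,162,159,156,153,150,147,144)],255)
"
python3 - <<'E'
from h import *
a=cv2.imread("pics/top4.png")[150:280,250:390]; cv2.imwrite("pics/t4z.png",cv2.resize(a,None,fx=4.4,fy=4.4,interpolation=cv2.INTER_CUBIC))
E
```

```text
4.8 [407.19332484  64.66025036  24.33919949] [-3.14130158e+00 -8.79019173e-06  2.93017808e+00] [-1.11331397 -5.12396391 -0.61143216] [-2.85636181e-03  5.49681121e-01  2.24184086e+00 -8.24847361e-04
  3.50139652e-01 -1.36146331e+00]
4.85 [407.30893135  64.93984743  24.32696645] [-3.14137371e+00  1.09619165e-04  2.92820826e+00] [-1.98142199 -2.59919475 -0.00849249] [-2.19946812e-03  5.49780673e-01  2.24155932e+00 -6.90967843e-04
  3.50191446e-01 -1.35896236e+00]
[[[0, 0, 0.052], [-0.0002, 0.0049, 0.0], 255], [[0, 0, 0.105], [-0.0006, 0.0099, 0.0], 255], [[0, 0, 0.157], [-0.0012, 0.0148, 0.0], 255], [[0, 0, 0.209], [-0.0021, 0.0197, 0.0], 255], [[0, 0, 0.262], [-0.0033, 0.0246, 0.0], 255], [[0, 0, 0.314], [-0.0047, 0.0293, 0.0], 255], [[0, 0, 0.366], [-0.0063, 0.034, 0.0], 255], [[0, 0, 0.419], [-0.0083, 0.0386, 0.0], 255]]
cmd-> [423.391 100.827  23.961   2.513]
```

View pics/wrist4.png

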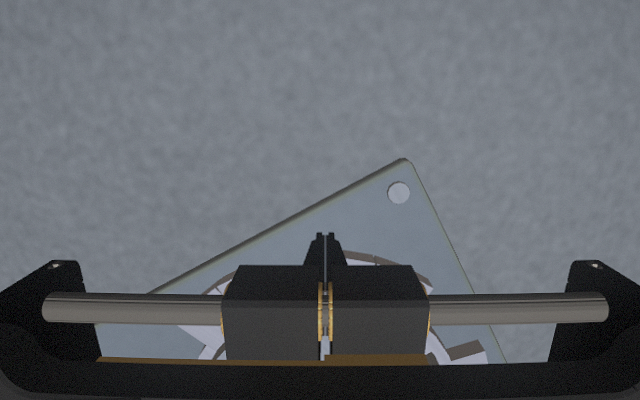

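View pics/t4z.png

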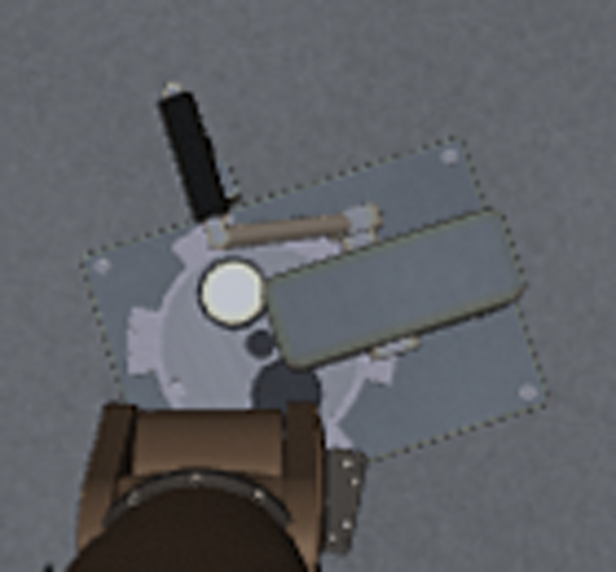

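Request:
arm_command(targets=[[[0,0,0.052],[-0.0002,0.0049,0.0],255],[[0,0,0.105],[-0.0006,0.0099,0.0],255],[[0,0,0.157],[-0.0012,0.0148,0.0],255],[[0,0,0.209],[-0.0021,0.0197,0.0],255],[[0,0,0.262],[-0.0033,0.0246,0.0],255],[[0,0,0.314],[-0.0047,0.0293,0.0],255],[[0,0,0.366],[-0.0063,0.034,0.0],255],[[0,0,0.419],[-0.0083,0.0386,0.0],255]])

```text
t: 5.7
eef_pos: [423.3, 100.5, 24.2]
tcp_rot: [-3.141, -0.0, 2.512]
ft_force: [-0.8, -6.8, 1.1]
opening: 0.008
```

```bash
python3 -c "
from mv import *
P=lambda a,r,z: polar(a+72.82,r,z)
rows([P(a,95,24) for a in (141,138,135,132,129,126,123,121)],255)
"
```

```text
[[[0, 0, 0.052], [-0.0001, 0.005, 0.0], 255], [[0, 0, 0.104], [-0.0005, 0.0099, 0.0], 255], [[0, 0, 0.157], [-0.0011, 0.0148, 0.0], 255], [[0, 0, 0.209], [-0.002, 0.0197, 0.0], 255], [[0, 0, 0.262], [-0.0032, 0.0246, 0.0], 255], [[0, 0, 0.314], [-0.0046, 0.0293, 0.0], 255], [[0, 0, 0.366], [-0.0063, 0.034, 0.0], 255], [[0, 0, 0.401], [-0.0075, 0.0371, 0.0], 255]]
cmd-> [451.272 126.425  23.961   2.112]
```

Request:
arm_command(targets=[[[0,0,0.052],[-0.0001,0.005,0.0],255],[[0,0,0.104],[-0.0005,0.0099,0.0],255],[[0,0,0.157],[-0.0011,0.0148,0.0],255],[[0,0,0.209],[-0.002,0.0197,0.0],255],[[0,0,0.262],[-0.0032,0.0246,0.0],255],[[0,0,0.314],[-0.0046,0.0293,0.0],255],[[0,0,0.366],[-0.0063,0.034,0.0],255],[[0,0,0.401],[-0.0075,0.0371,0.0],255]])

```text
t: 6.5
eef_pos: [450.7, 126.0, 24.1]
tcp_rot: [-3.14, -0.0, 2.111]
ft_force: [-4.4, -6.8, 2.2]
opening: 0.007
```

```bash
python3 snap.py wrist 5;  python3 snap.py top 5; python3 -c "
from mv import *
P=lambda a,r,z: polar(a+72.82,r,z)
rows([P(125,97,24),P(125,97,40),P(125,97,80),P(125,100,110)],255)
"
python3 - <<'E'
from h import *
a=cv2.imread("pics/top5.png")[150:280,250:390]; cv2.imwrite("pics/t5z.png",cv2.resize(a,None,fx=4.4,fy=4.4,interpolation=cv2.INTER_CUBIC))
E
```

```text
6.5 [450.69787548 125.96280711  24.06713439] [-3.13968565e+00 -4.40173968e-04  2.11080697e+00] [-4.37588999 -6.76792105  2.20577187] [ 1.31446761e-01  5.87212298e-01  2.10754381e+00 -8.15239030e-04
  4.48761590e-01 -4.07829447e-01]
6.55 [451.08619639 126.12701723  24.07146777] [-3.14007459e+00 -3.05175177e-04  2.10900975e+00] [-3.09998557 -4.51663738  0.06175756] [ 1.31668305e-01  5.87424390e-01  2.10680236e+00 -7.37400136e-04
  4.48881019e-01 -4.05880755e-01]
[[[0, 0, -0.07], [0.0018, -0.0068, 0.0], 255], [[0, 0, -0.07], [0.0018, -0.0068, -0.016], 255], [[0, 0, -0.07], [0.0018, -0.0068, -0.056], 255], [[0, 0, -0.07], [0.0048, -0.007, -0.086], 255]]
cmd-> [442.8   126.933 109.961   2.182]
```

View pics/t5z.png

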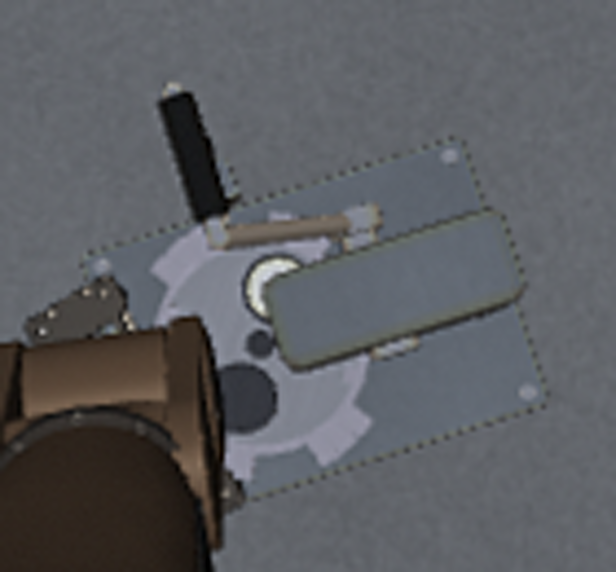

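Request:
arm_command(targets=[[[0,0,-0.07],[0.0018,-0.0068,0.0],255],[[0,0,-0.07],[0.0018,-0.0068,-0.016],255],[[0,0,-0.07],[0.0018,-0.0068,-0.056],255],[[0,0,-0.07],[0.0048,-0.007,-0.086],255],[[0,0,-0.07],[0.0048,-0.007,-0.086],255]])

```text
t: 7.1
eef_pos: [444.3, 127.3, 113.3]
tcp_rot: [3.136, 0.003, 2.183]
ft_force: [1.3, -0.6, -0.0]
opening: 0.003
```

```bash
python3 -c "
from mv import *
P=lambda a,r,z: polar(a+72.82,r,z)
rows([P(a,r,z) for a,r,z in((133,105,110),(141,105,110),(149,105,110),(157,105,110),(165,105,110),(173,103,110),(181,99,110),(186,95,110))],255)
rows([P(186,95,z) for z in (110,80,60,45,38,31,25,24)],255)
"
```

```text
[[[0, 0, -0.139], [0.0039, -0.0146, 0.0], 255], [[0, 0, -0.279], [0.0009, -0.0289, 0.0], 255], [[0, 0, -0.418], [-0.0041, -0.0427, 0.0], 255], [[0, 0, -0.558], [-0.011, -0.0556, 0.0], 255], [[0, 0, -0.698], [-0.0196, -0.0675, 0.0], 255], [[0, 0, -0.837], [-0.0311, -0.0765, 0.0], 255], [[0, 0, -0.977], [-0.0446, -0.0821, 0.0], 255], [[0, 0, -1.064], [-0.0539, -0.0831, 0.0], 255]]
cmd-> [405.675  35.104 109.961   3.246]
[[[0, 0, 0.0], [0.0, 0.0, 0.0], 255], [[0, 0, 0.0], [0.0, 0.0, 0.03], 255], [[0, 0, 0.0], [0.0, 0.0, 0.05], 255], [[0, 0, 0.0], [0.0, 0.0, 0.065], 255], [[0, 0, 0.0], [0.0, 0.0, 0.072], 255], [[0, 0, 0.0], [0.0, 0.0, 0.079], 255], [[0, 0, 0.0], [0.0, 0.0, 0.085], 255], [[0, 0, 0.0], [0.0, 0.0, 0.086], 255]]
cmd-> [405.675  35.104  23.961   3.246]
```

Request:
arm_command(targets=[[[0,0,-0.139],[0.0039,-0.0146,0.0],255],[[0,0,-0.279],[0.0009,-0.0289,0.0],255],[[0,0,-0.418],[-0.0041,-0.0427,0.0],255],[[0,0,-0.558],[-0.011,-0.0556,0.0],255],[[0,0,-0.698],[-0.0196,-0.0675,0.0],255],[[0,0,-0.837],[-0.0311,-0.0765,0.0],255],[[0,0,-0.977],[-0.0446,-0.0821,0.0],255],[[0,0,-1.064],[-0.0539,-0.0831,0.0],255]])

```text
t: 7.9
eef_pos: [405.6, 34.2, 109.5]
tcp_rot: [-3.142, -0.0, -3.032]
ft_force: [-0.1, 0.8, -0.3]
opening: 0.004
```

```bash
python3 snap.py wrist 6
```

```text
7.9 [405.57165839  34.21922753 109.50655222] [-3.14159214e+00 -3.30346914e-04 -3.03171633e+00] [-0.09687295  0.76854555 -0.29427551] [-7.84116567e-02  3.60335731e-01  2.18582216e+00 -1.11091815e-04
  5.95759182e-01 -1.75899235e+00]
```

View pics/wrist6.png

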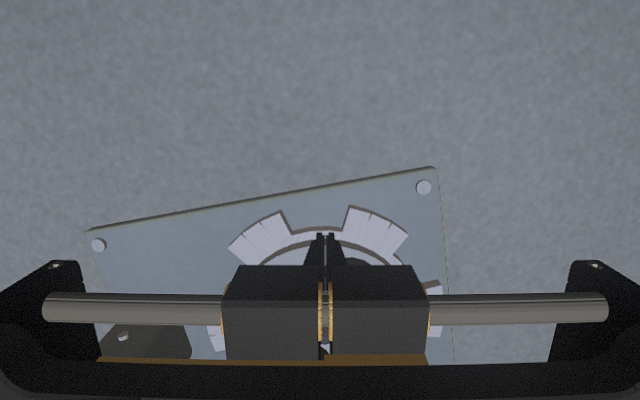

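Run:
```python
from fit import *
c,im,d=load("wrist6.npz")
for p in((282,211),(350,206),(409,236),(230,246)):
    w=px2z(p[0],p[1],37.,c)[:2]-[500.2,45]; print(p,np.hypot(*w),np.degrees(np.arctan2(w[1],w[0]))%360)
```

```text
(282, 211) 99.28603829834042 205.00404831247562
(350, 206) 99.6106538486748 175.7033407663332
(409, 236) 97.6021066779281 145.65474285238292
(230, 246) 98.09562905752364 234.16337432141307
```

```bash
python3 -c "
from mv import *
setc([405.675,35.104,109.961,3.246])
P=lambda a,r,z: polar(a+72.82,r,z)
rows([P(188,95,z) for z in (100,80,60,45,38,31,25,24)],255)
rows([P(a,95,24) for a in (185,182,179,176,173,170,167,164)],255)
rows([P(a,95,24) for a in (161,158,155,152,149,146,143,140)],255)
"
```

```text
[[[0, 0, -0.035], [-0.0001, -0.0033, 0.01], 255], [[0, 0, -0.035], [-0.0001, -0.0033, 0.03], 255], [[0, 0, -0.035], [-0.0001, -0.0033, 0.05], 255], [[0, 0, -0.035], [-0.0001, -0.0033, 0.065], 255], [[0, 0, -0.035], [-0.0001, -0.0033, 0.072], 255], [[0, 0, -0.035], [-0.0001, -0.0033, 0.079], 255], [[0, 0, -0.035], [-0.0001, -0.0033, 0.085], 255], [[0, 0, -0.035], [-0.0001, -0.0033, 0.086], 255]]
cmd-> [406.118  31.832  23.961   3.281]
[[[0, 0, 0.052], [-0.0001, 0.0049, 0.0], 255], [[0, 0, 0.105], [-0.0005, 0.0099, 0.0], 255], [[0, 0, 0.157], [-0.0012, 0.0148, 0.0], 255], [[0, 0, 0.209], [-0.0021, 0.0197, 0.0], 255], [[0, 0, 0.262], [-0.0032, 0.0245, 0.0], 255], [[0, 0, 0.314], [-0.0046, 0.0293, 0.0], 255], [[0, 0, 0.366], [-0.0063, 0.034, 0.0], 255], [[0, 0, 0.419], [-0.0082, 0.0386, 0.0], 255]]
cmd-> [408.875  71.197  23.961   2.862]
[[[0, 0, 0.052], [-0.0001, 0.005, 0.0], 255], [[0, 0, 0.104], [-0.0005, 0.0099, 0.0], 255], [[0, 0, 0.157], [-0.0012, 0.0149, 0.0], 255], [[0, 0, 0.209], [-0.0021, 0.0197, 0.0], 255], [[0, 0, 0.262], [-0.0032, 0.0246, 0.0], 255], [[0, 0, 0.314], [-0.0046, 0.0294, 0.0], 255], [[0, 0, 0.366], [-0.0063, 0.034, 0.0], 255], [[0, 0, 0.419], [-0.0082, 0.0386, 0.0], 255]]
cmd-> [427.409 106.036  23.961   2.443]
```

Request:
arm_command(targets=[[[0,0,-0.035],[-0.0001,-0.0033,0.01],255],[[0,0,-0.035],[-0.0001,-0.0033,0.03],255],[[0,0,-0.035],[-0.0001,-0.0033,0.05],255],[[0,0,-0.035],[-0.0001,-0.0033,0.065],255],[[0,0,-0.035],[-0.0001,-0.0033,0.072],255],[[0,0,-0.035],[-0.0001,-0.0033,0.079],255],[[0,0,-0.035],[-0.0001,-0.0033,0.085],255],[[0,0,-0.035],[-0.0001,-0.0033,0.086],255]])

```text
t: 8.75
eef_pos: [406.2, 31.8, 23.6]
tcp_rot: [-3.142, -0.0, -3.003]
ft_force: [0.3, 0.2, 0.2]
opening: 0.005
```

Request:
arm_command(targets=[[[0,0,0.052],[-0.0001,0.0049,0.0],255],[[0,0,0.105],[-0.0005,0.0099,0.0],255],[[0,0,0.157],[-0.0012,0.0148,0.0],255],[[0,0,0.209],[-0.0021,0.0197,0.0],255],[[0,0,0.262],[-0.0032,0.0245,0.0],255],[[0,0,0.314],[-0.0046,0.0293,0.0],255],[[0,0,0.366],[-0.0063,0.034,0.0],255],[[0,0,0.419],[-0.0082,0.0386,0.0],255]])

```text
t: 9.55
eef_pos: [409.2, 71.1, 24.3]
tcp_rot: [-3.141, 0.001, 2.859]
ft_force: [0.8, -6.1, -0.3]
opening: 0.003
```

Request:
arm_command(targets=[[[0,0,0.052],[-0.0001,0.005,0.0],255],[[0,0,0.104],[-0.0005,0.0099,0.0],255],[[0,0,0.157],[-0.0012,0.0149,0.0],255],[[0,0,0.209],[-0.0021,0.0197,0.0],255],[[0,0,0.262],[-0.0032,0.0246,0.0],255],[[0,0,0.314],[-0.0046,0.0294,0.0],255],[[0,0,0.366],[-0.0063,0.034,0.0],255],[[0,0,0.419],[-0.0082,0.0386,0.0],255]])

```text
t: 10.35
eef_pos: [427.4, 105.8, 24.3]
tcp_rot: [-3.141, 0.0, 2.44]
ft_force: [-0.7, -5.3, 0.7]
opening: 0.003
```

```bash
python3 snap.py wrist 7; python3 snap.py scene 7;  python3 - <<'E'
from h import *
a=cv2.imread("pics/scene7.png")[160:260,260:380]; cv2.imwrite("pics/s7z.png",cv2.resize(a,None,fx=5.5,fy=5.5,interpolation=cv2.INTER_CUBIC))
E
```

```text
10.35 [427.41190102 105.79668179  24.2727699 ] [-3.14112164e+00  6.42753350e-05  2.44044263e+00] [-0.65764253 -5.2871194   0.72002939] [ 9.26547913e-02  5.67369913e-01  2.17488716e+00 -9.66596675e-04
  3.99626533e-01 -7.76101008e-01]
10.4 [427.89792054 106.17235804  24.27804064] [-3.14156516e+00  3.54560597e-04  2.43715652e+00] [-1.28386839 -2.39837919  0.11367648] [ 9.33454708e-02  5.67634839e-01  2.17388329e+00 -7.01293687e-04
  3.99846704e-01 -7.72368777e-01]
```

View pics/wrist7.png

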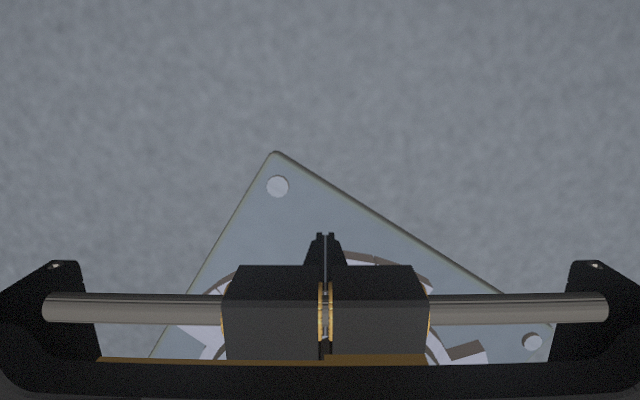

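View pics/s7z.png

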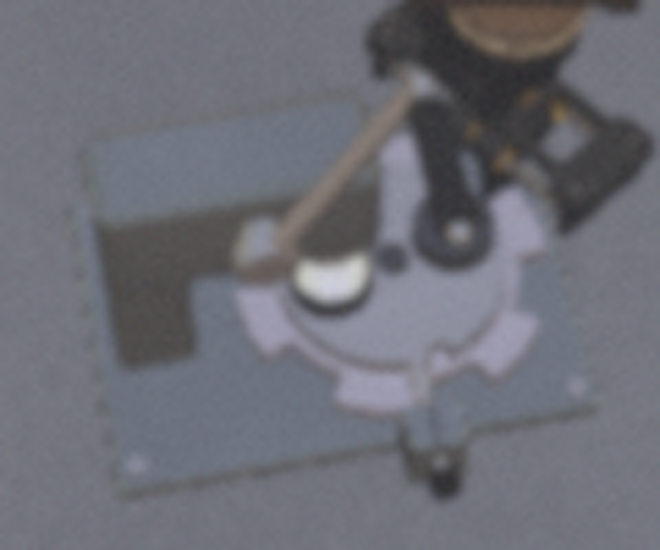

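```bash
python3 -c "
from mv import *
P=lambda a,r,z: polar(a+72.82,r,z)
rows([P(a,95,24) for a in (139,138,137,136,135,134.5,134)],255)
"
```

```text
[[[0, 0, 0.017], [0.0, 0.0017, 0.0], 255], [[0, 0, 0.034], [-0.0001, 0.0034, 0.0], 255], [[0, 0, 0.052], [-0.0001, 0.005, 0.0], 255], [[0, 0, 0.069], [-0.0002, 0.0067, 0.0], 255], [[0, 0, 0.087], [-0.0004, 0.0083, 0.0], 255], [[0, 0, 0.096], [-0.0004, 0.0091, 0.0], 255], [[0, 0, 0.104], [-0.0005, 0.01, 0.0], 255]]
cmd-> [434.223 113.371  23.961   2.339]
```

Request:
arm_command(targets=[[[0,0,0.017],[0.0,0.0017,0.0],255],[[0,0,0.034],[-0.0001,0.0034,0.0],255],[[0,0,0.052],[-0.0001,0.005,0.0],255],[[0,0,0.069],[-0.0002,0.0067,0.0],255],[[0,0,0.087],[-0.0004,0.0083,0.0],255],[[0,0,0.096],[-0.0004,0.0091,0.0],255],[[0,0,0.104],[-0.0005,0.01,0.0],255]])

```text
t: 11.15
eef_pos: [433.8, 112.9, 24.0]
tcp_rot: [-3.14, -0.0, 2.339]
ft_force: [-1.7, -7.5, 1.4]
opening: 0.006
```

```bash
cat > scz.py <<'E'
import sys
from h import *
t=sys.argv[1]
s=env.state(); print(s["t"],s["eef_pos"],s["ft_force"])
im,d=read_camera("scene"); np.savez(f"sc{t}.npz",im=im,d=d,**{k:np.array(v) for k,v in get_calibration("scene").items()}); a=im[200:260,300:370]; cv2.imwrite(f"pics/sz{t}.png",cv2.resize(a,None,fx=8,fy=8,interpolation=cv2.INTER_CUBIC))
E
python3 scz.py 8
python3 -c "
from mv import *
P=lambda a,r,z: polar(a+72.82,r,z)
rows([P(a,95,24) for a in (133.5,133,132.5,132)],255)
"
```

```text
11.15 [433.76361113 112.85461822  24.0333186 ] [-1.69382609 -7.50573955  1.4099003 ]
[[[0, 0, 0.009], [0.0, 0.0008, 0.0], 255], [[0, 0, 0.018], [0.0, 0.0016, 0.0], 255], [[0, 0, 0.026], [0.0, 0.0025, 0.0], 255], [[0, 0, 0.035], [-0.0001, 0.0033, 0.0], 255]]
cmd-> [436.666 115.593  23.961   2.304]
```

View pics/sz8.png

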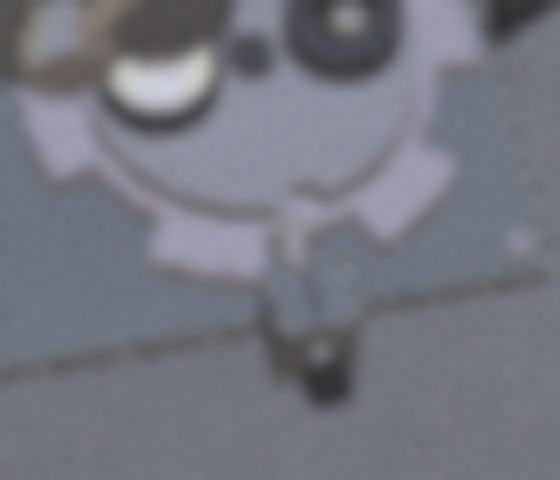

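Request:
arm_command(targets=[[[0,0,0.009],[0.0,0.0008,0.0],255],[[0,0,0.018],[0.0,0.0016,0.0],255],[[0,0,0.026],[0.0,0.0025,0.0],255],[[0,0,0.035],[-0.0001,0.0033,0.0],255]])

```text
t: 11.6
eef_pos: [436.2, 115.1, 24.1]
tcp_rot: [-3.14, -0.0, 2.304]
ft_force: [-3.1, -7.3, 0.8]
opening: 0.006
```

```bash
python3 scz.py 9
python3 -c "
from mv import *
P=lambda a,r,z: polar(a+72.82,r,z)
rows([P(a,95,24) for a in (131.7,131.4,131.1,130.8)],255)
"
```

```text
11.6 [436.19846228 115.09626241  24.05289627] [-3.13343436 -7.32530932  0.82068102]
[[[0, 0, 0.005], [0.0, 0.0005, 0.0], 255], [[0, 0, 0.011], [0.0, 0.001, 0.0], 255], [[0, 0, 0.016], [0.0, 0.0015, 0.0], 255], [[0, 0, 0.021], [0.0, 0.002, 0.0], 255]]
cmd-> [438.152 116.931  23.961   2.283]
```

View pics/sz9.png

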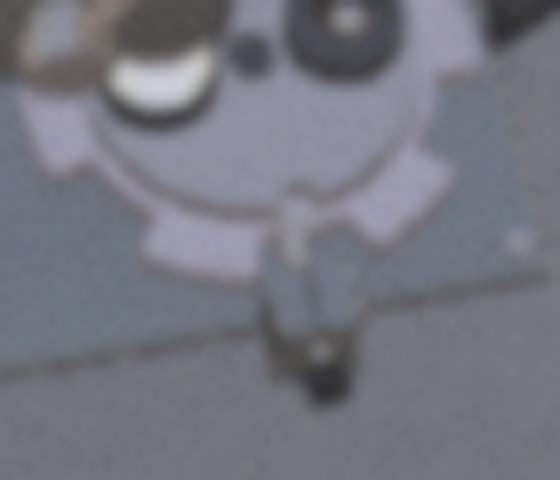

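Request:
arm_command(targets=[[[0,0,0.005],[0.0,0.0005,0.0],255],[[0,0,0.011],[0.0,0.001,0.0],255],[[0,0,0.016],[0.0,0.0015,0.0],255],[[0,0,0.021],[0.0,0.002,0.0],255]])

```text
t: 12.05
eef_pos: [437.6, 116.4, 24.0]
tcp_rot: [-3.14, -0.0, 2.283]
ft_force: [-2.5, -6.6, 0.7]
opening: 0.002
```

```bash
python3 scz.py 10
python3 -c "
from mv import *
P=lambda a,r,z: polar(a+72.82,r,z)
rows([P(a,95,24) for a in (130.6,130.4,130.2)],255)
"
```

```text
12.05 [437.62820413 116.41751885  24.02231653] [-2.47422661 -6.58327946  0.70861229]
[[[0, 0, 0.004], [0.0, 0.0003, 0.0], 255], [[0, 0, 0.007], [0.0, 0.0006, 0.0], 255], [[0, 0, 0.011], [0.0, 0.001, 0.0], 255]]
cmd-> [438.909 117.585  23.961   2.272]
```

View pics/sz10.png

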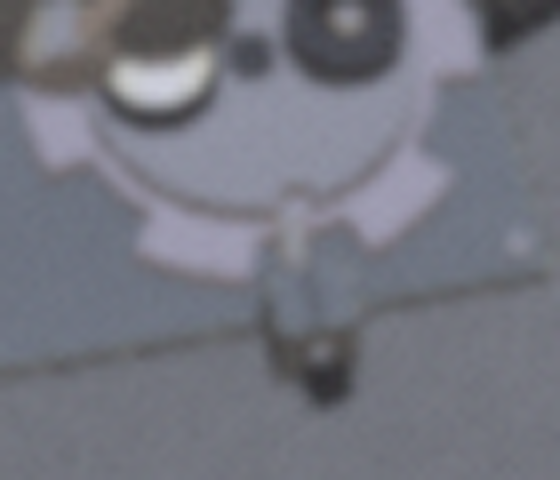

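Request:
arm_command(targets=[[[0,0,0.004],[0.0,0.0003,0.0],255],[[0,0,0.007],[0.0,0.0006,0.0],255],[[0,0,0.011],[0.0,0.001,0.0],255]])

```text
t: 12.4
eef_pos: [438.4, 117.1, 24.0]
tcp_rot: [-3.14, -0.0, 2.272]
ft_force: [-1.9, -7.0, 0.8]
opening: 0.005
```

```bash
python3 scz.py 11
python3 -c "
from mv import *
P=lambda a,r,z: polar(a+72.82,r,z)
rows([P(a,95,24) for a in (130,129.8,129.6)],255)
"
```

```text
12.4 [438.43770759 117.07529274  24.02711821] [-1.89111029 -7.02499117  0.82328574]
[[[0, 0, 0.003], [0.0, 0.0003, 0.0], 255], [[0, 0, 0.007], [0.0, 0.0006, 0.0], 255], [[0, 0, 0.01], [0.0, 0.001, 0.0], 255]]
cmd-> [439.673 118.23   23.961   2.262]
```

View pics/sz11.png

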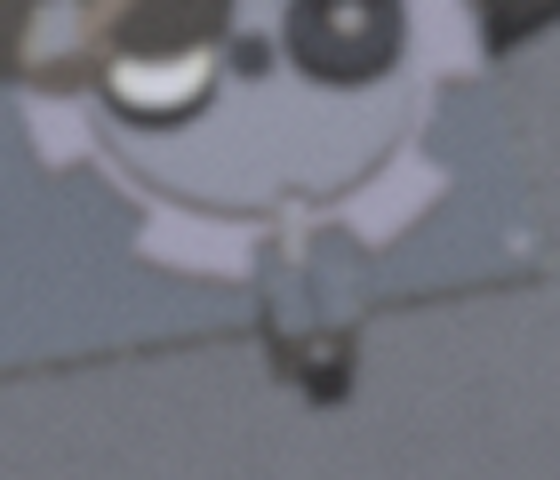

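Request:
arm_command(targets=[[[0,0,0.003],[0.0,0.0003,0.0],255],[[0,0,0.007],[0.0,0.0006,0.0],255],[[0,0,0.01],[0.0,0.001,0.0],255]])

```text
t: 12.75
eef_pos: [439.1, 117.7, 24.0]
tcp_rot: [-3.14, -0.0, 2.262]
ft_force: [-2.8, -6.8, 1.0]
opening: 0.006
```

```bash
python3 scz.py 12
python3 -c "
from mv import *
P=lambda a,r,z: polar(a+72.82,r,z)
rows([P(a,95,24) for a in (129.4,129.2,129)],255)
"
```

```text
12.75 [439.1252322  117.73298679  24.02376527] [-2.83209343 -6.79807321  1.03173978]
[[[0, 0, 0.004], [0.0, 0.0003, 0.0], 255], [[0, 0, 0.007], [0.0, 0.0006, 0.0], 255], [[0, 0, 0.011], [0.0, 0.001, 0.0], 255]]
cmd-> [440.443 118.867  23.961   2.251]
```

View pics/sz12.png

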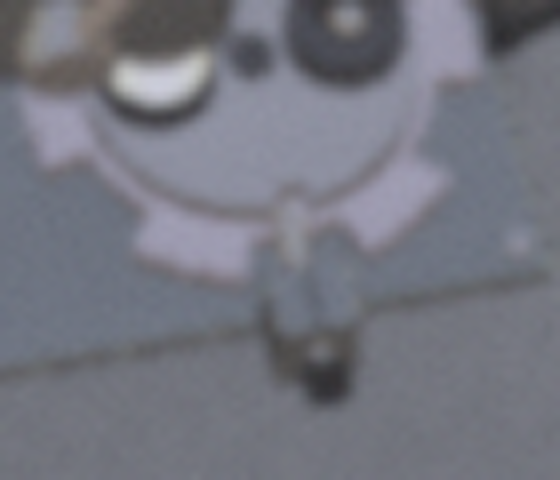

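Request:
arm_command(targets=[[[0,0,0.004],[0.0,0.0003,0.0],255],[[0,0,0.007],[0.0,0.0006,0.0],255],[[0,0,0.011],[0.0,0.001,0.0],255]])

```text
t: 13.1
eef_pos: [439.9, 118.4, 24.0]
tcp_rot: [-3.14, -0.0, 2.251]
ft_force: [-2.4, -6.3, 1.0]
opening: 0.004
```

```bash
python3 scz.py 13
python3 -c "
from mv import *
P=lambda a,r,z: polar(a+72.82,r,z)
rows([P(a,95,24) for a in (128.8,128.6,128.4)],255)
"
```

```text
13.1 [439.88454887 118.36897865  24.022943  ] [-2.39945633 -6.27257042  0.98670019]
[[[0, 0, 0.003], [0.0, 0.0003, 0.0], 255], [[0, 0, 0.007], [0.0, 0.0006, 0.0], 255], [[0, 0, 0.01], [0.0, 0.001, 0.0], 255]]
cmd-> [441.221 119.496  23.961   2.241]
```

View pics/sz13.png

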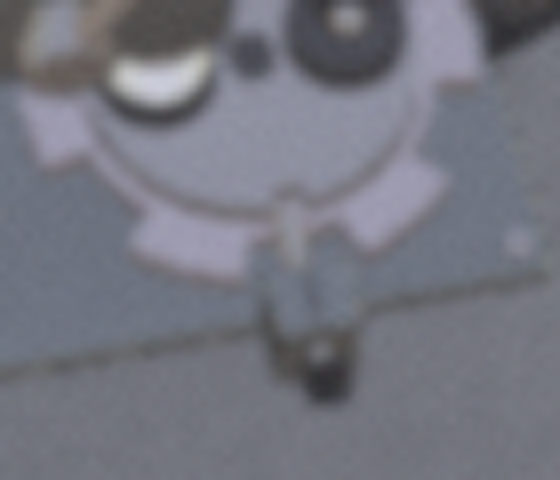

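Request:
arm_command(targets=[[[0,0,0.003],[0.0,0.0003,0.0],255],[[0,0,0.007],[0.0,0.0006,0.0],255],[[0,0,0.01],[0.0,0.001,0.0],255]])

```text
t: 13.45
eef_pos: [440.6, 119.0, 24.0]
tcp_rot: [-3.14, -0.0, 2.241]
ft_force: [-3.4, -6.3, 1.3]
opening: 0.006
```

```bash
python3 scz.py 14
python3 -c "
from mv import *
P=lambda a,r,z: polar(a+72.82,r,z)
rows([P(a,95,24) for a in (128.2,128.0,127.8)],255)
"
```

```text
13.45 [440.59752963 119.00381779  24.02434988] [-3.40567724 -6.27707115  1.34412511]
[[[0, 0, 0.004], [0.0, 0.0003, 0.0], 255], [[0, 0, 0.007], [0.0, 0.0006, 0.0], 255], [[0, 0, 0.011], [0.0, 0.0009, 0.0], 255]]
cmd-> [441.926 120.055  23.961   2.23 ]
```

View pics/sz14.png

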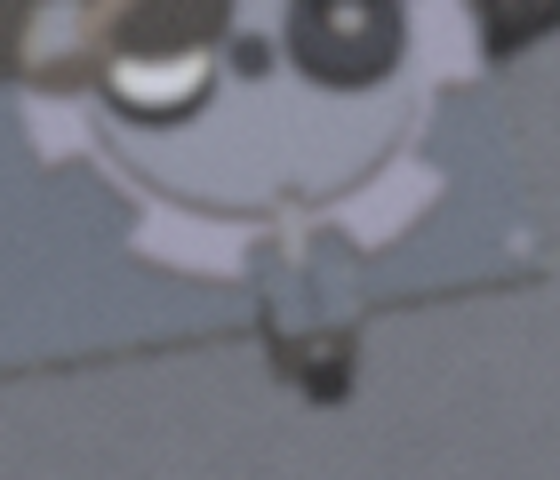

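Run:
```python
from fit import *
c,im,d=load("sc14.npz")
A=[]
for p in((130,240),(243,277),(372,251),(445,180)):
    u,v=(np.array(p)+.5)/8-.5+[300,200]
    w=px2z(u,v,37.,c)[:2]; A.append(w)
A=np.array(A);r=least_squares(lambda p:np.hypot(*(A-p).T)-98,[500,43]);print(r.x,r.fun)
g=A-r.x;a=np.degrees(np.arctan2(g[:,1],g[:,0]))+72.82;print(a, (a[0]+a[1])/2,(a[2]+a[3])/2)
```

```text
[498.25811746  44.44749611] [-1.42653381  0.8949816   1.44258223 -1.71097696]
[ 46.05795577  75.57273299 107.71632248 134.81419959] 60.815344379916255 121.26526103706891
```

Request:
arm_command(targets=[[[0,0,0.004],[0.0,0.0003,0.0],255],[[0,0,0.007],[0.0,0.0006,0.0],255],[[0,0,0.011],[0.0,0.0009,0.0],255]])

```text
t: 13.8
eef_pos: [441.8, 119.9, 24.0]
tcp_rot: [-3.141, -0.0, 2.23]
ft_force: [-1.8, 0.1, -0.6]
opening: 0.005
```

```bash
python3 scz.py 15
python3 -c "
from mv import *
P=lambda a,r,z: polar(a+72.82,r,z)
rows([P(a,95,24) for a in (127.6,127.4,127.2)],255)
"
```

```text
13.8 [441.81962879 119.89836263  24.04620208] [-1.75875675  0.09018574 -0.61966234]
[[[0, 0, 0.003], [0.0, 0.0004, 0.0], 255], [[0, 0, 0.007], [0.0, 0.0007, 0.0], 255], [[0, 0, 0.01], [0.0, 0.001, 0.0], 255]]
cmd-> [442.717 120.668  23.961   2.22 ]
```

View pics/sz15.png

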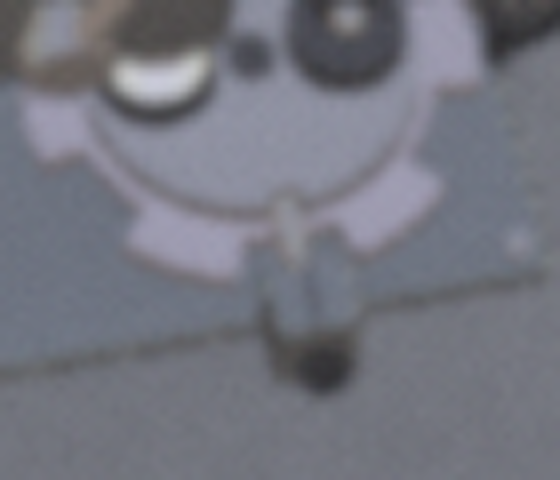

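```bash
python3 -c "
from mv import *
setc([441.926,120.055,23.961,2.23])
P=lambda a,r,z: polar(a+72.82,r,z)
rows([P(130,96,24),P(132,97,24),P(132,98,34),P(132,98,64),P(132,105,114),P(132,108,160),P(132,110,205),P(132,110,230)],255)
rows([[500,120,380,1.5]],0)
rows([[603,76,380,0.30]],0)
"
```

```text
[[[0, 0, -0.039], [0.0009, -0.0036, 0.0], 255], [[0, 0, -0.074], [0.0017, -0.0071, 0.0], 255], [[0, 0, -0.074], [0.0027, -0.0071, -0.01], 255], [[0, 0, -0.074], [0.0027, -0.0071, -0.04], 255], [[0, 0, -0.074], [0.0097, -0.0076, -0.09], 255], [[0, 0, -0.074], [0.0127, -0.0079, -0.136], 255], [[0, 0, -0.074], [0.0147, -0.008, -0.181], 255], [[0, 0, -0.074], [0.0147, -0.008, -0.206], 255]]
cmd-> [426.599 126.775 229.961   2.304]
[[[0, 0, 0.804], [-0.0542, 0.05, -0.15], 0]]
cmd-> [500.024 119.965 379.961   1.5  ]
[[[0, 0, 1.2], [-0.0366, 0.1058, 0.0], 0]]
cmd-> [6.02970e+02 7.59730e+01 3.79961e+02 3.00000e-01]
```

Request:
arm_command(targets=[[[0,0,-0.039],[0.0009,-0.0036,0.0],255],[[0,0,-0.074],[0.0017,-0.0071,0.0],255],[[0,0,-0.074],[0.0027,-0.0071,-0.01],255],[[0,0,-0.074],[0.0027,-0.0071,-0.04],255],[[0,0,-0.074],[0.0097,-0.0076,-0.09],255],[[0,0,-0.074],[0.0127,-0.0079,-0.136],255],[[0,0,-0.074],[0.0147,-0.008,-0.181],255],[[0,0,-0.074],[0.0147,-0.008,-0.206],255]])

```text
t: 14.65
eef_pos: [427.1, 127.2, 234.3]
tcp_rot: [3.137, 0.003, 2.303]
ft_force: [0.3, 0.2, -1.1]
opening: 0.006
```

Request:
arm_command(targets=[[[0,0,0.804],[-0.0542,0.05,-0.15],0],[[0,0,0.804],[-0.0542,0.05,-0.15],0],[[0,0,0.804],[-0.0542,0.05,-0.15],0],[[0,0,0.804],[-0.0542,0.05,-0.15],0],[[0,0,0.804],[-0.0542,0.05,-0.15],0],[[0,0,0.804],[-0.0542,0.05,-0.15],0],[[0,0,0.804],[-0.0542,0.05,-0.15],0]])

```text
t: 15.35
eef_pos: [499.8, 120.1, 380.8]
tcp_rot: [3.141, -0.0, 1.499]
ft_force: [-0.2, 0.5, 0.3]
opening: 0.538
```

```bash
python3 snap.py top 16;python3 snap.py wrist 16; python3 scz.py 16
python3 - <<'E'
from h import *
a=cv2.imread("pics/top16.png")[150:280,250:390]; cv2.imwrite("pics/t16z.png",cv2.resize(a,None,fx=4.4,fy=4.4,interpolation=cv2.INTER_CUBIC))
E
```

```text
15.35 [499.8184856  120.06916822 380.81074867] [ 3.14063377e+00 -2.32412613e-04  1.49855690e+00] [-0.21631341  0.47023438  0.28219746] [1.07173112e-01 1.95469971e-01 1.56457610e+00 5.86255006e-05
 1.38056162e+00 1.79401590e-01]
15.4 [499.84594274 120.04939729 380.63845124] [ 3.14080904e+00 -1.64003003e-04  1.50085208e+00] [-0.04906819 -0.00126103 -0.28818938] [1.07147019e-01 1.95676191e-01 1.56474592e+00 2.38209002e-05
 1.38037029e+00 1.77086831e-01]
15.45 [499.88558264 120.0312525  380.45608453] [0.54979789 0.27850435 0.09558961]
```

View pics/t16z.png

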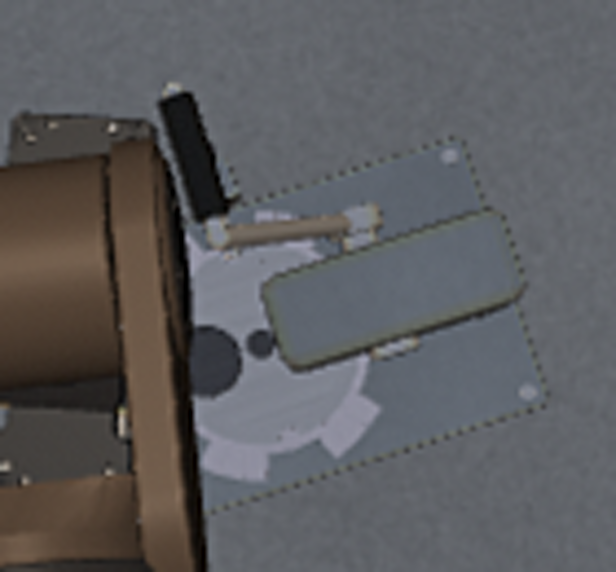

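View pics/sz16.png

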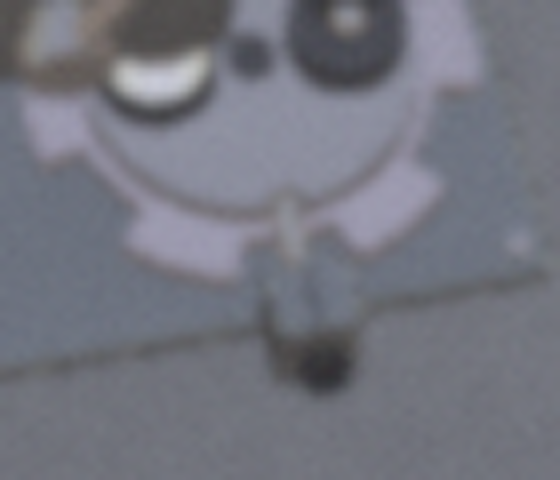

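View pics/wrist16.png

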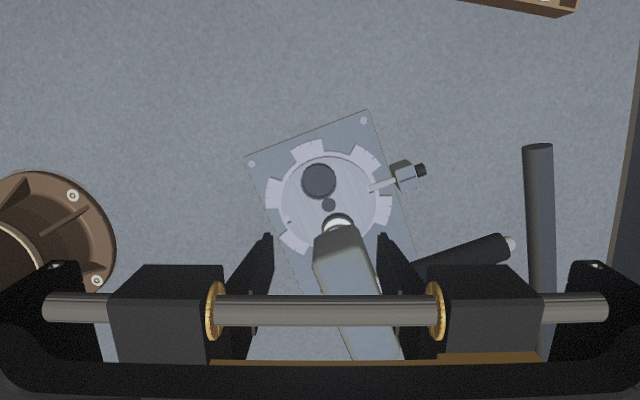

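Run:
```python
from fit import *
np.set_printoptions(precision=1,suppress=True)
R=np.array([[np.cos(-1.271),-np.sin(-1.271)],[np.sin(-1.271),np.cos(-1.271)]])
for n,box in(("wrist16.npz",(410,520,225,275)),("top0.npz",(280,305,165,205)),("scene7.npz",(330,350,170,210)),("scene0.npz",(330,350,170,210))):
    c,im,d=load(n);u,v=np.meshgrid(np.arange(box[0],box[1]),np.arange(box[2],box[3]))
    dd=d[box[2]:box[3],box[0]:box[1]]; P=px2w(u,v,dd,c).reshape(-1,3)
    L=np.c_[(P[:,:2]-[500.2,45])@R,P[:,2]]
    m=(L[:,2]>295)&(L[:,2]<335)&(L[:,1]>68)&(L[:,1]<138)&(abs(L[:,0])<20)
    Q=L[m]; 
    if len(Q)<10: print(n,len(Q)); continue
    # fit cylinder radius 11 along y (x0,z0, slope)
    r=least_squares(lambda p:np.hypot(Q[:,0]-p[0]-p[2]*(Q[:,1]-103),Q[:,2]-p[1])-11,[0,312,0],loss="soft_l1")
    print(n,len(Q),"x0,z0,slope",np.round(r.x,3),"rms",np.std(r.fun),"y",np.percentile(Q[:,1],[1,99]))
```

```text
wrist16.npz 1938 x0,z0,slope [  1.8 312.8   0. ] rms 0.6364548655920033 y [ 69.9 137.4]
top0.npz 232 x0,z0,slope [  2.1 312.   -0. ] rms 1.5176338218831744 y [ 68.5 137.8]
scene7.npz 172 x0,z0,slope [  2.5 311.8  -0. ] rms 1.7272448020916917 y [ 70.  137.2]
scene0.npz 173 x0,z0,slope [  2.9 311.8  -0. ] rms 1.6039154607242503 y [ 70.3 137.9]
```

```bash
cat >> mv.py <<'E'
def L2W(x,y,z,yaw=0.300):
    c,s=np.cos(PR[2]),np.sin(PR[2]); return [PR[0]+c*x-s*y,PR[1]+s*x+c*y,z,yaw]
E
python3 -c "
from mv import *
setc([500.024,119.965,379.961,1.5])
rows([L2W(2,108,380)],0)
rows([L2W(2,108,z) for z in (350,320,300,293,293)],0)
"
```

```text
[[[0, 0, 1.2], [-0.0375, 0.1069, 0.0], 0]]
cmd-> [6.04004e+02 7.49970e+01 3.79961e+02 3.00000e-01]
[[[0, 0, 0.0], [0.0, 0.0, 0.03], 0], [[0, 0, 0.0], [0.0, 0.0, 0.06], 0], [[0, 0, 0.0], [0.0, 0.0, 0.08], 0], [[0, 0, 0.0], [0.0, 0.0, 0.087], 0], [[0, 0, 0.0], [0.0, 0.0, 0.087], 0]]
cmd-> [6.04004e+02 7.49970e+01 2.92961e+02 3.00000e-01]
```

Request:
arm_command(targets=[[[0,0,1.2],[-0.0375,0.1069,0.0],0],[[0,0,1.2],[-0.0375,0.1069,0.0],0],[[0,0,1.2],[-0.0375,0.1069,0.0],0],[[0,0,1.2],[-0.0375,0.1069,0.0],0],[[0,0,1.2],[-0.0375,0.1069,0.0],0],[[0,0,1.2],[-0.0375,0.1069,0.0],0],[[0,0,1.2],[-0.0375,0.1069,0.0],0],[[0,0,1.2],[-0.0375,0.1069,0.0],0]])

```text
t: 16.3
eef_pos: [604.0, 75.0, 380.0]
tcp_rot: [-3.142, 0.0, 0.295]
ft_force: [-0.3, 0.6, -0.6]
opening: 1.002
```

Request:
arm_command(targets=[[[0,0,0.02],[0.0,0.0,0.0],0]])

```text
t: 16.4
eef_pos: [604.1, 75.0, 380.0]
tcp_rot: [-3.142, 0.0, 0.278]
ft_force: [-0.1, -0.0, -0.1]
opening: 1.002
```

```bash
python3 snap.py wrist 17
```

```text
16.4 [604.05114368  75.01533335 379.9859497 ] [-3.14158070e+00  8.97969095e-05  2.77916243e-01] [-0.11714808 -0.02999785 -0.10577602] [ 1.50820849e-02  3.53329504e-01  1.34593211e+00 -1.18813274e-05
  1.44242086e+00  1.30796369e+00]
```

View pics/wrist17.png

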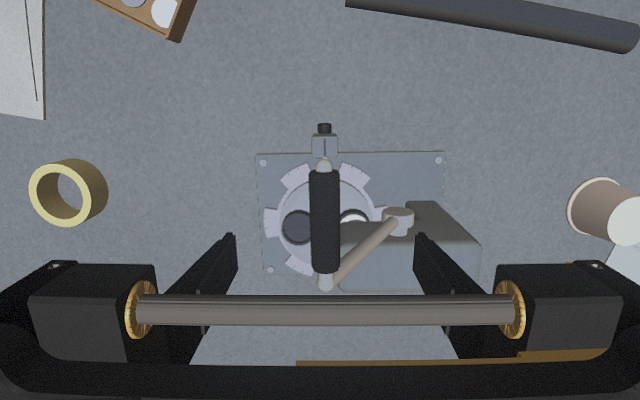

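Request:
arm_command(targets=[[[0,0,-0.02],[0.0,0.0,0.03],0],[[0,0,-0.02],[0.0,0.0,0.06],0],[[0,0,-0.02],[0.0,0.0,0.08],0],[[0,0,-0.02],[0.0,0.0,0.087],0],[[0,0,-0.02],[0.0,0.0,0.087],0]])

```text
t: 16.95
eef_pos: [604.0, 75.0, 292.5]
tcp_rot: [-3.141, 0.001, 0.302]
ft_force: [0.2, 0.3, 0.4]
opening: 1.0
```

```bash
python3 snap.py wrist 18
```

```text
16.95 [604.03265964  74.96850554 292.49730389] [-3.14133157e+00  1.19255740e-03  3.02282650e-01] [0.23062256 0.29062691 0.41845674] [ 1.50391729e-02  4.02366803e-01  1.49394454e+00 -9.22855095e-05
  1.24649898e+00  1.28358246e+00]
```

View pics/wrist18.png

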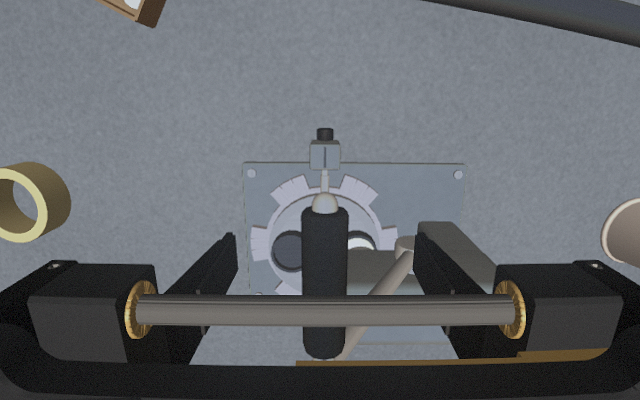

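Request:
arm_command(targets=[[[0,0,0],[0,0,0],185],[[0,0,0],[0,0,0],185],[[0,0,0],[0,0,0],185],[[0,0,0],[0,0,0],185],[[0,0,0],[0,0,0],185],[[0,0,0],[0,0,0],185],[[0,0,0],[0,0,0],200],[[0,0,0],[0,0,0],200]])

```text
t: 17.8
eef_pos: [604.1, 74.9, 292.9]
tcp_rot: [3.141, 0.0, 0.3]
ft_force: [-0.4, 0.2, 0.6]
opening: 0.383
```

Request:
arm_command(targets=[[[0,0,0],[0,0,0],255],[[0,0,0],[0,0,0],255],[[0,0,0],[0,0,0],255]])

```text
t: 18.1
eef_pos: [604.0, 75.3, 292.8]
tcp_rot: [-3.141, 0.0, 0.3]
ft_force: [-0.2, 2.4, -0.4]
opening: 0.225
```

```bash
cat >> mv.py <<'E'
def H(turn_deg,dx=0,dz=0):
    a=np.radians(60-turn_deg); return L2W(87-170*np.cos(a)+dx,108,165+170*np.sin(a)-19.04+dz+0.03)
E
python3 -c "
from mv import *
setc([604.004,74.997,292.961,0.3])
print(H(0))
rows([H(a) for a in (2,4.5,7.5,10.5,13.5,16.5,19,20)],255)
rows([H(a) for a in (22,25,28,31,34,37,39,40)],255)
"
```

```text
[np.float64(603.9734904048247), np.float64(74.98437408384162), np.float64(293.2143186433545), 0.3]
[[[0, 0, 0.0], [0.0, -0.0051, 0.0028], 255], [[0, 0, 0.0], [0.0, -0.0113, 0.0069], 255], [[0, 0, 0.0], [0.0, -0.0185, 0.0121], 255], [[0, 0, 0.0], [0.0, -0.0254, 0.0177], 255], [[0, 0, 0.0], [0.0, -0.032, 0.0237], 255], [[0, 0, 0.0], [0.0, -0.0383, 0.03], 255], [[0, 0, 0.0], [0.0, -0.0433, 0.0354], 255], [[0, 0, 0.0], [0.0, -0.0452, 0.0377], 255]]
cmd-> [5.90646e+02 1.18178e+02 2.55261e+02 3.00000e-01]
[[[0, 0, 0.0], [0.0, -0.0038, 0.0046], 255], [[0, 0, 0.0], [0.0, -0.0091, 0.0118], 255], [[0, 0, 0.0], [0.0, -0.014, 0.0192], 255], [[0, 0, 0.0], [0.0, -0.0185, 0.0269], 255], [[0, 0, 0.0], [0.0, -0.0226, 0.0347], 255], [[0, 0, 0.0], [0.0, -0.0263, 0.0428], 255], [[0, 0, 0.0], [0.0, -0.0285, 0.0483], 255], [[0, 0, 0.0], [0.0, -0.0295, 0.0511], 255]]
cmd-> [5.81929e+02 1.46361e+02 2.04161e+02 3.00000e-01]
```

Request:
arm_command(targets=[[[0,0,0.0],[0.0,-0.0051,0.0028],255],[[0,0,0.0],[0.0,-0.0113,0.0069],255],[[0,0,0.0],[0.0,-0.0185,0.0121],255],[[0,0,0.0],[0.0,-0.0254,0.0177],255],[[0,0,0.0],[0.0,-0.032,0.0237],255],[[0,0,0.0],[0.0,-0.0383,0.03],255],[[0,0,0.0],[0.0,-0.0433,0.0354],255],[[0,0,0.0],[0.0,-0.0452,0.0377],255]])

```text
t: 18.9
eef_pos: [590.8, 118.8, 254.7]
tcp_rot: [3.141, -0.0, 0.3]
ft_force: [2.9, -3.6, 4.8]
opening: 0.222
```

```bash
cat > fc.py <<'E'
from h import *
s=env.state();f=s["ft_force"];p=s["eef_pos"]-np.array([500.2,45,0])
c,n=np.cos(-1.271),np.sin(-1.271)
print(s["t"],"F press x,y,z",np.round([c*f[0]+n*f[1],-n*f[0]+c*f[1],f[2]],1),"TCP press",np.round([c*p[0]+n*p[1],-n*p[0]+c*p[1],p[2]],1),"open mm",round(95*s["opening"],1))
gx,gz=c*p[0]+n*p[1]-87,p[2]+19-165
print("turn est",60-np.degrees(np.arctan2(gz,-gx)),np.hypot(gx,gz))
E
python3 fc.py
```

```text
18.9 F press x,y,z [4.3 1.7 4.8] TCP press [-43.7 108.4 254.7] open mm 21.1
turn est 20.247252252339678 170.03298427818413
```

Request:
arm_command(targets=[[[0,0,0.0],[0.0,-0.0038,0.0046],255],[[0,0,0.0],[0.0,-0.0091,0.0118],255],[[0,0,0.0],[0.0,-0.014,0.0192],255],[[0,0,0.0],[0.0,-0.0185,0.0269],255],[[0,0,0.0],[0.0,-0.0226,0.0347],255],[[0,0,0.0],[0.0,-0.0263,0.0428],255],[[0,0,0.0],[0.0,-0.0285,0.0483],255],[[0,0,0.0],[0.0,-0.0295,0.0511],255]])

```text
t: 19.7
eef_pos: [582.4, 146.7, 204.4]
tcp_rot: [3.142, -0.001, 0.3]
ft_force: [1.1, -2.9, 9.1]
opening: 0.223
```

```bash
python3 fc.py; python3 -c "
from mv import *
rows([H(a) for a in (42,44.5,47,49.5,52,54,55.5,56)],255)
"
```

```text
19.7 F press x,y,z [3.1 0.2 9.1] TCP press [-72.9 108.5 204.4] open mm 21.2
turn est 39.954290169912994 170.2559077503172
[[[0, 0, 0.0], [0.0, -0.002, 0.0056], 255], [[0, 0, 0.0], [0.0, -0.0041, 0.0127], 255], [[0, 0, 0.0], [0.0, -0.0059, 0.0199], 255], [[0, 0, 0.0], [0.0, -0.0075, 0.0272], 255], [[0, 0, 0.0], [0.0, -0.0086, 0.0345], 255], [[0, 0, 0.0], [0.0, -0.0094, 0.0404], 255], [[0, 0, 0.0], [0.0, -0.0098, 0.0448], 255], [[0, 0, 0.0], [0.0, -0.0099, 0.0463], 255]]
cmd-> [5.79003e+02 1.55818e+02 1.57861e+02 3.00000e-01]
```

Request:
arm_command(targets=[[[0,0,0.0],[0.0,-0.002,0.0056],255],[[0,0,0.0],[0.0,-0.0041,0.0127],255],[[0,0,0.0],[0.0,-0.0059,0.0199],255],[[0,0,0.0],[0.0,-0.0075,0.0272],255],[[0,0,0.0],[0.0,-0.0086,0.0345],255],[[0,0,0.0],[0.0,-0.0094,0.0404],255],[[0,0,0.0],[0.0,-0.0098,0.0448],255],[[0,0,0.0],[0.0,-0.0099,0.0463],255]])

```text
t: 20.5
eef_pos: [579.5, 156.3, 158.5]
tcp_rot: [-3.141, -0.002, 0.3]
ft_force: [0.7, -1.8, 12.4]
opening: 0.221
```

```bash
python3 fc.py; python3 -c "
from mv import *
rows([H(a) for a in (57,58,58.5,59)],255)
"
```

```text
20.5 F press x,y,z [ 1.9  0.2 12.4] TCP press [-83.  108.6 158.5] open mm 21.0
turn est 55.806862553299055 170.41588793516524
[[[0, 0, 0.0], [0.0, -0.0002, 0.003], 255], [[0, 0, 0.0], [0.0, -0.0003, 0.0059], 255], [[0, 0, 0.0], [0.0, -0.0003, 0.0074], 255], [[0, 0, 0.0], [0.0, -0.0004, 0.0089], 255]]
cmd-> [5.78885e+02 1.56201e+02 1.48961e+02 3.00000e-01]
```

Request:
arm_command(targets=[[[0,0,0.0],[0.0,-0.0002,0.003],255],[[0,0,0.0],[0.0,-0.0003,0.0059],255],[[0,0,0.0],[0.0,-0.0003,0.0074],255],[[0,0,0.0],[0.0,-0.0004,0.0089],255]])

```text
t: 20.9
eef_pos: [579.4, 156.8, 149.9]
tcp_rot: [-3.141, -0.002, 0.3]
ft_force: [0.2, -1.1, 14.0]
opening: 0.227
```

```bash
python3 fc.py
```

```text
20.9 F press x,y,z [ 1.1 -0.1 14. ] TCP press [-83.4 108.7 149.9] open mm 21.6
turn est 58.67713099237347 170.44569723821502
```

Request:
arm_command(targets=[[[0,0,0.0],[0.0,0.0,0.001],255],[[0,0,0.0],[0.0,0.0,0.0018],255]])

```text
t: 21.1
eef_pos: [579.4, 156.8, 148.2]
tcp_rot: [-3.141, -0.002, 0.3]
ft_force: [-0.5, -0.6, 13.7]
opening: 0.227
```

```bash
python3 fc.py
```

```text
21.1 F press x,y,z [ 0.5 -0.6 13.7] TCP press [-83.4 108.6 148.2] open mm 21.6
turn est 59.26828523379986 170.4489448368454
```

Request:
arm_command(targets=[[[0,0,0.0],[0.0,0.0,0.0006],255],[[0,0,0.0],[0.0,0.0,0.001],255]])

```text
t: 21.3
eef_pos: [579.4, 156.8, 147.2]
tcp_rot: [-3.141, -0.002, 0.3]
ft_force: [-0.5, -1.8, 13.1]
opening: 0.224
```

Request:
arm_command(targets=[[[0,0,0.0],[0.0,0.0,0.0005],255],[[0,0,0.0],[0.0,0.0,0.0005],255]])

```text
t: 21.5
eef_pos: [579.4, 156.8, 146.7]
tcp_rot: [-3.141, -0.002, 0.3]
ft_force: [0.6, -0.1, 14.0]
opening: 0.224
```

Request:
arm_command(targets=[[[0,0,0.0],[0.0,0.0,0.0005],255],[[0,0,0.0],[0.0,0.0,0.0005],255]])

```text
t: 21.7
eef_pos: [579.4, 156.8, 146.2]
tcp_rot: [-3.141, -0.002, 0.3]
ft_force: [-0.7, -0.9, 13.6]
opening: 0.225
```

Request:
arm_command(targets=[[[0,0,0.0],[0.0,0.0,0.0004],255],[[0,0,0.0],[0.0,0.0,0.0004],255]])

```text
t: 21.9
eef_pos: [579.3, 156.8, 145.8]
tcp_rot: [-3.141, -0.002, 0.3]
ft_force: [-0.1, -1.3, 13.7]
opening: 0.226
```

Request:
arm_command(targets=[[[0,0,0.0],[0.0,0.0,0.0004],255],[[0,0,0.0],[0.0,0.0,0.0004],255]])

```text
t: 22.1
eef_pos: [579.4, 156.8, 145.4]
tcp_rot: [-3.141, -0.002, 0.3]
ft_force: [0.1, -1.9, 13.2]
opening: 0.223
```

Request:
arm_command(targets=[[[0,0,0.0],[0.0,0.0,0.0004],255],[[0,0,0.0],[0.0,0.0,0.0004],255]])

```text
t: 22.3
eef_pos: [579.4, 156.8, 145.1]
tcp_rot: [-3.141, -0.002, 0.3]
ft_force: [-0.3, -1.8, 14.2]
opening: 0.222
```

Request:
arm_command(targets=[[[0,0,0.0],[0.0,0.0,0.0004],255],[[0,0,0.0],[0.0,0.0,0.0004],255]])

```text
t: 22.5
eef_pos: [579.4, 156.8, 144.8]
tcp_rot: [-3.141, -0.002, 0.3]
ft_force: [-1.8, -1.3, 15.2]
opening: 0.223
```

Request:
arm_command(targets=[[[0,0,0.0],[0.0,0.0,0.0004],255],[[0,0,0.0],[0.0,0.0,0.0004],255]])

```text
t: 22.7
eef_pos: [579.4, 156.8, 144.6]
tcp_rot: [-3.141, -0.002, 0.3]
ft_force: [-1.6, -1.4, 17.7]
opening: 0.226
```

```bash
python3 fc.py; python3 snap.py wrist 20; python3 snap.py scene 20
python3 - <<'E'
from h import *
a=cv2.imread("pics/scene20.png")[150:260,260:400]; cv2.imwrite("pics/s20z.png",cv2.resize(a,None,fx=5,fy=5,interpolation=cv2.INTER_CUBIC))
E
```

```text
22.7 F press x,y,z [ 0.9 -2.  17.7] TCP press [-83.4 108.7 144.6] open mm 21.5
turn est 60.461003780532685 170.4452921489032
22.7 [579.37191821 156.80829464 144.62860621] [-3.14116829e+00 -2.27488121e-03  2.99615674e-01] [-1.63666435 -1.39751228 17.71571781] [1.53962450e-01 5.31902845e-01 1.69854562e+00 9.50792353e-04
 9.08955202e-01 1.42455911e+00]
22.75 [579.39060314 156.82751869 144.65321644] [-3.14116565e+00 -2.37402684e-03  2.99615426e-01] [-1.53936407 -0.83792221 17.51398909] [1.53981762e-01 5.31868197e-01 1.69853256e+00 9.72326409e-04
 9.08905198e-01 1.42456543e+00]
```

View pics/wrist20.png

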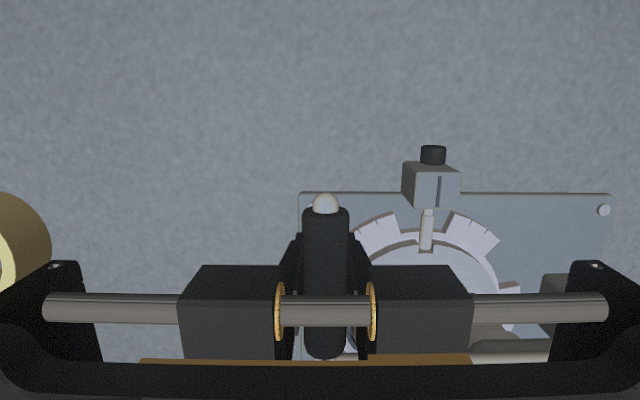

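View pics/s20z.png

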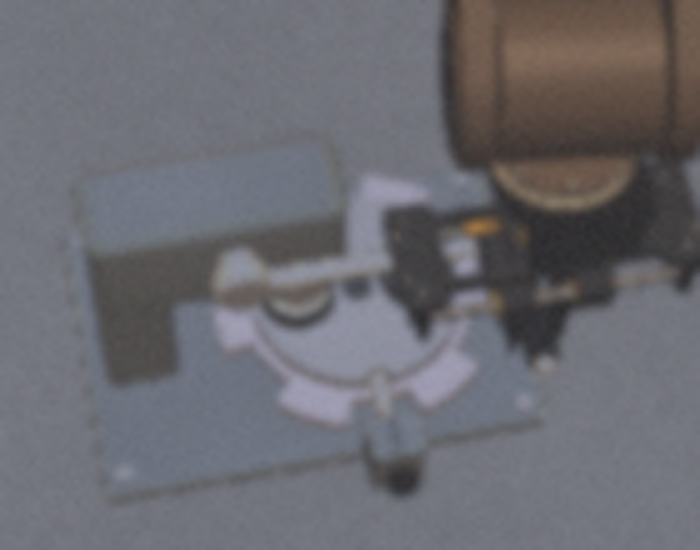

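Request:
arm_command(targets=[[[0,0,0.0],[0.0,0.0,0.0003],255],[[0,0,0.0],[0.0,0.0,0.0003],255],[[0,0,0.0],[0.0,0.0,0.0003],255]])

```text
t: 23.1
eef_pos: [579.4, 156.8, 144.5]
tcp_rot: [-3.141, -0.003, 0.3]
ft_force: [-2.2, -0.6, 18.7]
opening: 0.225
```

```bash
python3 fc.py
python3 - <<'E'
from fit import *
c,im,d=load("wrist20.npz")
R=np.array([[np.cos(-1.271),-np.sin(-1.271)],[np.sin(-1.271),np.cos(-1.271)]])
u,v=np.meshgrid(np.arange(295,355),np.arange(195,268));P=px2w(u,v,d[195:268,295:355],c).reshape(-1,3)
L=np.c_[(P[:,:2]-[500.2,45])@R,P[:,2]];m=(L[:,2]>155)&(L[:,2]<190)&(L[:,1]>122)&(L[:,1]<138)
Q=L[m];r=least_squares(lambda p:np.hypot(Q[:,0]-p[0],Q[:,2]-p[1])-11,[-83,165],loss="soft_l1");print(len(Q),r.x)
E
```

```text
23.1 F press x,y,z [-0.1 -2.3 18.7] TCP press [-83.4 108.7 144.5] open mm 21.4
turn est 60.48858351890643 170.42703668919364
1607 [-83.51040135 164.71445025]
```

```bash
python3 -c "
from mv import *
setc([578.885,156.201,142.861,0.3])
f=lambda A:rows([H(a,0,-1.3) for a in A],255)
f((59,57.5,55.5,53,50,47,44,41))
f((38,35,32,29,26,23,20,17))
f((14,11,8.5,6,4,2.5,1.5,1))
"
```

```text
[[[0, 0, 0.0], [0.0, 0.0, -0.0048], 255], [[0, 0, 0.0], [0.0, 0.0002, -0.0092], 255], [[0, 0, 0.0], [0.0, 0.0005, -0.0152], 255], [[0, 0, 0.0], [0.0, 0.0013, -0.0225], 255], [[0, 0, 0.0], [0.0, 0.0026, -0.0313], 255], [[0, 0, 0.0], [0.0, 0.0044, -0.0401], 255], [[0, 0, 0.0], [0.0, 0.0066, -0.0487], 255], [[0, 0, 0.0], [0.0, 0.0093, -0.0572], 255]]
cmd-> [5.81633e+02 1.47316e+02 2.00061e+02 3.00000e-01]
[[[0, 0, 0.0], [0.0, 0.0031, -0.0083], 255], [[0, 0, 0.0], [0.0, 0.0066, -0.0165], 255], [[0, 0, 0.0], [0.0, 0.0106, -0.0244], 255], [[0, 0, 0.0], [0.0, 0.015, -0.0322], 255], [[0, 0, 0.0], [0.0, 0.0198, -0.0397], 255], [[0, 0, 0.0], [0.0, 0.0249, -0.0469], 255], [[0, 0, 0.0], [0.0, 0.0305, -0.0539], 255], [[0, 0, 0.0], [0.0, 0.0364, -0.0606], 255]]
cmd-> [5.92390e+02 1.12542e+02 2.60661e+02 3.00000e-01]
[[[0, 0, 0.0], [0.0, 0.0062, -0.0063], 255], [[0, 0, 0.0], [0.0, 0.0128, -0.0123], 255], [[0, 0, 0.0], [0.0, 0.0185, -0.0171], 255], [[0, 0, 0.0], [0.0, 0.0244, -0.0216], 255], [[0, 0, 0.0], [0.0, 0.0292, -0.025], 255], [[0, 0, 0.0], [0.0, 0.033, -0.0274], 255], [[0, 0, 0.0], [0.0, 0.0355, -0.029], 255], [[0, 0, 0.0], [0.0, 0.0367, -0.0297], 255]]
cmd-> [6.03236e+02 7.74810e+01 2.90361e+02 3.00000e-01]
```

Request:
arm_command(targets=[[[0,0,0.0],[0.0,0.0,-0.0048],255],[[0,0,0.0],[0.0,0.0002,-0.0092],255],[[0,0,0.0],[0.0,0.0005,-0.0152],255],[[0,0,0.0],[0.0,0.0013,-0.0225],255],[[0,0,0.0],[0.0,0.0026,-0.0313],255],[[0,0,0.0],[0.0,0.0044,-0.0401],255],[[0,0,0.0],[0.0,0.0066,-0.0487],255],[[0,0,0.0],[0.0,0.0093,-0.0572],255]])

```text
t: 23.9
eef_pos: [582.0, 147.8, 201.2]
tcp_rot: [-3.141, -0.002, 0.3]
ft_force: [1.6, -1.4, 8.9]
opening: 0.226
```

Request:
arm_command(targets=[[[0,0,0.0],[0.0,0.0031,-0.0083],255],[[0,0,0.0],[0.0,0.0066,-0.0165],255],[[0,0,0.0],[0.0,0.0106,-0.0244],255],[[0,0,0.0],[0.0,0.015,-0.0322],255],[[0,0,0.0],[0.0,0.0198,-0.0397],255],[[0,0,0.0],[0.0,0.0249,-0.0469],255],[[0,0,0.0],[0.0,0.0305,-0.0539],255],[[0,0,0.0],[0.0,0.0364,-0.0606],255]])

```text
t: 24.7
eef_pos: [592.6, 113.1, 261.4]
tcp_rot: [-3.141, -0.001, 0.3]
ft_force: [0.7, 0.0, 6.2]
opening: 0.226
```

Request:
arm_command(targets=[[[0,0,0.0],[0.0,0.0062,-0.0063],255],[[0,0,0.0],[0.0,0.0128,-0.0123],255],[[0,0,0.0],[0.0,0.0185,-0.0171],255],[[0,0,0.0],[0.0,0.0244,-0.0216],255],[[0,0,0.0],[0.0,0.0292,-0.025],255],[[0,0,0.0],[0.0,0.033,-0.0274],255],[[0,0,0.0],[0.0,0.0355,-0.029],255],[[0,0,0.0],[0.0,0.0367,-0.0297],255]])

```text
t: 25.5
eef_pos: [603.2, 78.1, 291.0]
tcp_rot: [-3.14, -0.001, 0.3]
ft_force: [-1.3, 1.5, 8.3]
opening: 0.224
```

```bash
python3 fc.py
```

```text
25.5 F press x,y,z [-1.8 -0.8  8.3] TCP press [ -1.2 108.2 291. ] open mm 21.2
turn est 1.329200824900525 169.6942904201025
```

Request:
arm_command(targets=[[[0,0,0],[0,0.0015,-0.0015],255],[[0,0,0],[0,0.0025,-0.002],255],[[0,0,0],[0,0.0025,-0.002],255]])

```text
t: 25.8
eef_pos: [604.0, 75.5, 292.6]
tcp_rot: [-3.141, -0.0, 0.3]
ft_force: [-0.6, 0.4, 7.0]
opening: 0.225
```

Request:
arm_command(targets=[[[0,0,0],[0,0,0],170],[[0,0,0],[0,0,0],120],[[0,0,0],[0,0,0],60],[[0,0,0],[0,0,0],0],[[0,0,0],[0,0,0],0],[[0,0,0],[0,0,0],0],[[0,0,0],[0,0,0],0],[[0,0,0],[0,0,0],0]])

```text
t: 26.6
eef_pos: [604.1, 75.0, 292.3]
tcp_rot: [3.142, -0.0, 0.3]
ft_force: [0.4, 0.6, 0.2]
opening: 0.841
```

Request:
arm_command(targets=[[[0,0,0],[0,0,-0.02],0],[[0,0,0],[0,0,-0.06],0],[[0,0,0],[0,0,-0.1],0],[[0,0,0],[0,0,-0.12],0],[[0,0,0],[0,0,-0.12],0]])

```text
t: 27.1
eef_pos: [604.6, 75.1, 415.5]
tcp_rot: [3.14, -0.005, 0.3]
ft_force: [0.5, -1.0, -0.6]
opening: 1.0
```

```bash
python3 fc.py; python3 snap.py wrist 21
python3 - <<'E'
from fit import *
c,im,d=load("wrist21.npz")
R=np.array([[np.cos(-1.271),-np.sin(-1.271)],[np.sin(-1.271),np.cos(-1.271)]])
u,v=np.meshgrid(np.arange(640),np.arange(400));P=px2w(u,v,d,c).reshape(-1,3)
L=np.c_[(P[:,:2]-[500.2,45])@R,P[:,2]];m=(L[:,2]>295)&(L[:,2]<335)&(L[:,1]>70)&(L[:,1]<138)&(abs(L[:,0])<20)
Q=L[m];r=least_squares(lambda p:np.hypot(Q[:,0]-p[0],Q[:,2]-p[1])-11,[0,312],loss="soft_l1");print(len(Q),r.x)
E
```

```text
27.1 F press x,y,z [ 1.1  0.2 -0.6] TCP press [  2.1 108.6 415.5] open mm 95.0
turn est -12.510896570195698 282.5181145855685
27.1 [604.57293646  75.06876097 415.4584667 ] [ 3.14000897 -0.00512906  0.29984137] [ 0.54271291 -0.96558374 -0.62479136] [ 1.51877378e-02  3.40012314e-01  1.27833036e+00 -7.97062040e-05
  1.51788259e+00  1.28615076e+00]
2136 [  1.23061578 312.60825514]
```

View pics/wrist21.png

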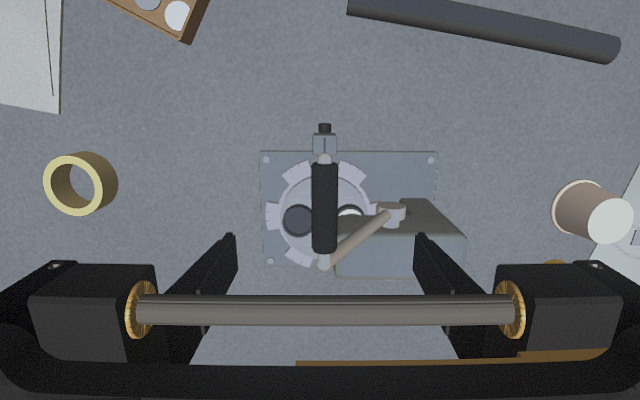

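```bash
python3 scz.py 22
python3 - <<'E'
from h import *
a=cv2.imread("pics/scene0.png"); im,_=read_camera("scene"); cv2.imwrite("pics/s22.png",im)
E
```

```text
27.15 [604.20296275  75.0664531  413.16589807] [ 0.13994681 -0.39186604 -0.97908587]
```

View pics/s22.png

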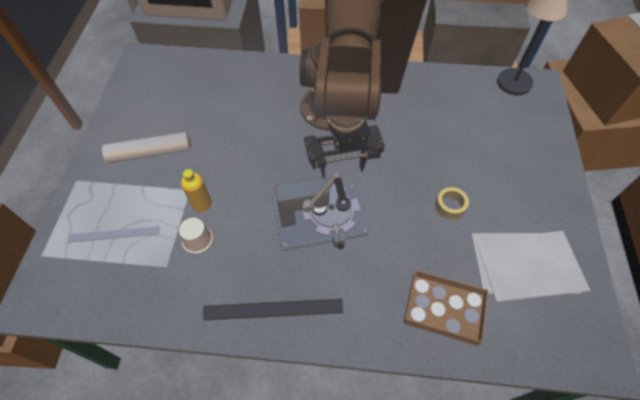

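View pics/sz22.png

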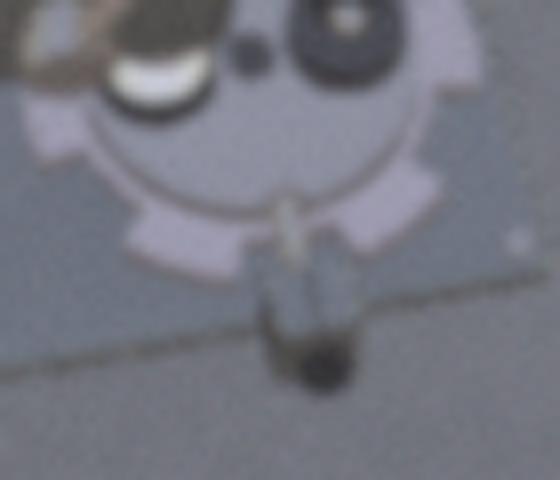

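The scene picture shows the pin knob still pulled in at about (325,365) in the zoom. The handle is up, and the bottle, tub and tape are where they started.

```bash
python3 -c "
from h import *
env.job_done(); print(env.state()['t'])"
```

```text
the job is handed in; nothing more can be done
the job is handed in; nothing more can be done
```

The loaded die was turned under the ram and locked, the badge was pressed, and the handle was let back up. The job was handed in at about 27 s, with no verdict reported.

- **Turntable:** I turned it clockwise by about 110°, in two strokes of the closed fingers in a rim gap. Force readings were about 5–8 N, at 60 mm/s or less. The push force then dropped to zero and the pin's knob moved inward, and the pin still showed in the notch in the last pictures.
- **Handle:** I gripped the sleeve and followed its arc down. The force held at about 14 N, then rose to 18.7 N while motion nearly stopped. The grip measured 164.7 mm high against the 165 mm expected when fully down.
- **Release:** I followed the handle up and let go at rest, with the grip at about 312.6 mm (312 mm expected). The gripper is now clear above it.
- **Other objects:** the bottle, the tub and the tape look unmoved in the final picture.

**Small disagreements:**
- The pin dropped in about 2° later than my finger-angle estimate.
- The tool ended about 1.3 mm lower than computed at the bottom of the pull, most likely from the sleeve slipping slightly in the pads.
- One hover move carried a stray 0.02 rad turn, which I undid before gripping.

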